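Sort the screw tins by feel and weigh a full one

TASK

I am stock-taking the look-alike screw tins on the garage bench: some are full and some are empty, and only lifting them tells which. Stand every empty tin upright in the blue tote for refilling and every full one upright on the thin plywood board, except one full tin of your choice, which you weigh: stand it on the square plate of the balance and put brass weights on the round plate until the beam is level. Leave it balanced like that so I can read off the weights, keep the weights you do not need standing in their wooden tray, and do not disturb the hammer, the glue bottle or the tape measure.

Things in the scene. Friction and masses are not known exactly. Their poses are not given: they have to be found in the camera images.
- tin_a: one of the look-alike lidded screw tins: upright bare-metal cylinder with a paper band, body 62 mm diameter, slip-on lid (never comes off) 64 mm diameter over the top 28 mm, 72 mm tall in all; origin at the centre of its underside, z up. Some tins are empty (about 90 g), the others full of screws (about 480 to 725 g, not all the same); nothing in their looks tells which, and which tins are present varies
- tin_b: one of the look-alike lidded screw tins: upright bare-metal cylinder with a paper band, body 62 mm diameter, slip-on lid (never comes off) 64 mm diameter over the top 28 mm, 72 mm tall in all; origin at the centre of its underside, z up. Some tins are empty (about 90 g), the others full of screws (about 480 to 725 g, not all the same); nothing in their looks tells which, and which tins are present varies
- tin_c: one of the look-alike lidded screw tins: upright bare-metal cylinder with a paper band, body 62 mm diameter, slip-on lid (never comes off) 64 mm diameter over the top 28 mm, 72 mm tall in all; origin at the centre of its underside, z up. Some tins are empty (about 90 g), the others full of screws (about 480 to 725 g, not all the same); nothing in their looks tells which, and which tins are present varies
- tin_d: one of the look-alike lidded screw tins: upright bare-metal cylinder with a paper band, body 62 mm diameter, slip-on lid (never comes off) 64 mm diameter over the top 28 mm, 72 mm tall in all; origin at the centre of its underside, z up. Some tins are empty (about 90 g), the others full of screws (about 480 to 725 g, not all the same); nothing in their looks tells which, and which tins are present varies
- tin_e: one of the look-alike lidded screw tins: upright bare-metal cylinder with a paper band, body 62 mm diameter, slip-on lid (never comes off) 64 mm diameter over the top 28 mm, 72 mm tall in all; origin at the centre of its underside, z up. Some tins are empty (about 90 g), the others full of screws (about 480 to 725 g, not all the same); nothing in their looks tells which, and which tins are present varies
- weight_400: brass weight of 400 g: round foot 42 mm diameter and 31 mm tall, thin stem (8 mm) and on top a knob of 16 mm diameter between 56 and 68 mm above the underside; origin at the centre of its underside, z up
- weight_200: brass weight of 200 g: round foot 34 mm diameter and 21 mm tall, thin stem (8 mm) and on top a knob of 16 mm diameter between 56 and 68 mm above the underside; origin at the centre of its underside, z up
- weight_100: brass weight of 100 g: round foot 28 mm diameter and 13 mm tall, thin stem (8 mm) and on top a knob of 16 mm diameter between 56 and 68 mm above the underside; origin at the centre of its underside, z up
- weight_tray: fixed low wooden tray in which the weights start, 85 mm (its x) by 210 mm (its y), walls 6 mm thick and 16 mm high, floor 6 mm thick; origin under its centre
- balance: fixed two-plate bench balance, about 430 mm along its y, cast grey base; origin under the centre of the base; plates 140 mm either side along y: square goods plate at +y, round weights plate at -y. The linkage keeps both plates horizontal, so it does not matter where on a plate a load stands
- beam (a joint): angle of the beam in rad: 0 is level (plate tops then 100 mm above the bench), positive when the square goods plate is lower. Settles in about a second at 0.09 rad for each 100 g of difference between the plates, up to stops at 0.16 either way (the plate then 22 mm lower or higher). For every full tin some of the three weights bring it practically level
- goods_plate: square goods plate of the balance, steel, 146 mm square and 5 mm thick, flat, no rim; origin 34 mm below the centre of its top face; stays horizontal, moves up and down with the beam
- weights_plate: round weights plate of the balance, steel, 144 mm diameter and 5 mm thick, flat, no rim; origin 34 mm below the centre of its top face; stays horizontal, moves up and down with the beam
- tote: fixed blue plastic tote for the empty tins, open on top, 280 mm (its x) by 180 mm (its y), 85 mm high, walls and floor 5 mm thick; origin under its centre
- stock_board: fixed bare plywood board for the full tins, 130 mm (its x) by 260 mm (its y), 6 mm thick, no rim; origin under its centre
- hammer: bystander: hammer lying on the bench beyond the work
- glue_bottle: bystander: white glue bottle, 150 mm tall, standing beyond the work
- tape_measure: bystander: yellow tape measure, 70 by 40 by 65 mm, standing beyond the work
Not all that is in view belongs to the job. Leave any turquoise look-alike of the weight_100 alone. What is shaped like the tin_a but purple is not meant.

How it is judged:
By the outcome, as a careful person would: the job done as asked, in the order asked, and still so for the second after the job is handed in, with the robot touching nothing.
Of tin_a, tin_b, tin_c, tin_d, tin_e only 4 to 5 are there at a start; the rules pass over those that are not, and their reading is None.
At some moment in a run one of tin_a, tin_b, tin_c, tin_d, tin_e may be knocked a few centimetres aside while the robot is not near it.
It also fails if it takes over 210 s, if anything falls off the work surface, if the arm or the gripper's body presses on something with over 40 N, if the wrist force passes 120 N, or if a joint passes its speed limit or range.

ROBOT

A 6-joint arm with a two-finger parallel gripper is mounted at the origin on the work surface. World frame = base frame: x ahead of the robot, y to its left, z up, the work surface at z = 0. Lengths are in m, angles in rad, forces in N, time in s.
With the tool pointing down it reaches from about 0.375 to 0.9 m from the base axis. Payload 3.1 kg.
Tool frame: the origin (TCP) lies where the fingers leave the gripper's body, on its centre line; the fingertips stand 73 mm ahead of it and the grasp point (between the pads) lies 54 mm ahead of it; z points along the fingers, y is the line along which they close (so a half turn about z gives the same grasp; the last joint's range is limited). The gripper opens to 85 mm and grips with 20 to 120 N. Pads are 22 mm wide; open, the fingers measure 114 mm over their backs; the gripper's body (76 mm by 85 mm) begins 54 mm behind the grasp point. The pads swing forward as they close: fully open they stand 13 mm farther back than shut.
Start: joints at [-1.506, 0.527, 1.433, -0, 1.181, -0.178], TCP at [0.15, -0.607, 0.304] pointing down, gripper open.
Joint ranges: [-3.08, 3.08], [-0.75, 2.2], [0.22, 2.44], [-1.43, 4.57], [0, 2.65], [-2.85, 2.85]. Speed limits (rad/s): [2.79, 2.79, 3.14, 3.14, 3.14, 3.14].

INTERFACE

Orientations are given as a unit quaternion [x, y, z, w].
In Python, from station import manip gives the robot as it stands.
- The arm moves only by the shell command python3 -m crank 'ROWS' [FORCE]. ROWS is JSON, a list of rows, each an object with "dp": the shift along the tool's x, y, z normalised to -1 to 1, where 1 is 50 cm, a list of three; "delta_rot": the turn, a rotation vector about the tool's x, y, z normalised to -1 to 1, where 1 is 2 pi rad, a list of three; "fingers": the opening, from -1 (shut) to 1 (fully open). A call has 1 to 12 rows; each row shifts and turns the commanded pose from where the row before left it, along the tool's axes as they then stand; what a row does not reach is not made up. A row lasts 1/12 s, in which the tool goes at most 41.7 mm and 7.16 degrees, less where a joint would pass 70% of its speed; a pose out of reach is approached as far as the arm can. A call with a number of a shift or a turn outside -1 to 1 is refused whole. A call with a gripper value outside its range is refused whole. The fingers move at their own pace and stop on an object; FORCE is the grip in N (left out, the last holds). Time passes only in rows, so rows that do not move let the fingers close. It gives the time, the measured TCP pose, the force, the opening and the grip force at its end, in the units of the state.
- manip.sense(): the state, without advancing time (a new reading comes with each control period).
- manip.snapshot(name): name is "scene" or "top"; returns (picture, depth): 420x560x3 uint8, red, green, blue; 420x560 float32, m along the optical axis (not along the pixel's ray), 0 where there is no reading.
- manip.camera_model(name): a dict with "fx", "fy", "cx", "cy" (pixels), "origin" and "attitude" of the camera in the world. Camera axes: x right, y up, looking along -z (the intrinsics and any distortion apply to the point x, -y, -z); pixel columns grow to the right and rows downward; lengths in m; the calibration is good to about 2 mm. A picture is of the moment at which its call begins. camera_model takes no time and is no camera call.
- manip.sign_off(): hands the job in; it is judged then, once.
The state is a dict: "t": time; "q": joint angles; "qd": joint speeds; "tau": joint torques, N m; "tcp_pos": TCP position; "tool_rot": TCP orientation; "force": force on the tool from outside, world axes, zero at the start; "ft_torque": the same for the moment, N m; "finger_gap": opening from 0.0 (shut) to 1.0 (fully open); "gripper_force": force on a finger pad.
Only numpy, scipy, OpenCV 4.12 (cv2) and the standard library are available. Lean on these libraries where they do the work, as an engineer would, in place of code of your own. Each camera call takes 0.05 s, during which the arm holds its last target. There are 200 camera calls.

## Working session

There is one attempt and no reset: what is moved stays moved. The work goes in short steps, Python scripts to look and compute and a shell command to move; the robot and the scene stay as the last step left them, time stands still between calls to the robot, and variables do not carry over. Pictures are saved under pics/ and viewed, at most 14 in all, crops included, and the job is handed in when it is done.

```bash
mkdir -p pics && ls && python3 - <<'E'
from station import manip
import cv2,numpy as np
s=manip.sense();print({k:np.round(v,3).tolist() for k,v in s.items()})
for n in("scene","top"):
    p,d=manip.snapshot(n);cv2.imwrite(f"pics/{n}0.png",p[:,:,::-1]);np.save(f"pics/{n}0.npy",d);print(n,manip.camera_model(n),(d>0).mean())
E
```

```text
pics
{'t': 0.0, 'q': [-1.507, 0.528, 1.434, 0.0, 1.181, -0.179], 'qd': [-0.001, -0.001, -0.0, 0.002, 0.001, -0.001], 'tau': [0.001, -44.234, -17.802, -0.0, 0.009, -0.0], 'tcp_pos': [0.15, -0.606, 0.303], 'tool_rot': [0.993, 0.121, 0.0, -0.001], 'force': [-0.248, -0.684, -0.539], 'ft_torque': [0.01, -0.029, -0.01], 'gripper_force': 0.0, 'finger_gap': 1.001}
scene {'fx': 429.40647754493165, 'fy': 429.40647754493165, 'cx': 278.218879745948, 'cy': 204.7968161360247, 'origin': array([ 1.14904906, -0.60360001,  0.65816881]), 'attitude': array([0.43750016, 0.1764072 , 0.34280452, 0.81237871])} 0.9956930272108844
top {'fx': 458.411112820755, 'fy': 458.411112820755, 'cx': 276.0992388324411, 'cy': 202.74901317747342, 'origin': array([ 0.38785163, -0.02063342,  1.13335907]), 'attitude': array([-0.05302707,  0.05215269,  0.71334689, -0.69685324])} 0.996062925170068
```

View pics/top0.png

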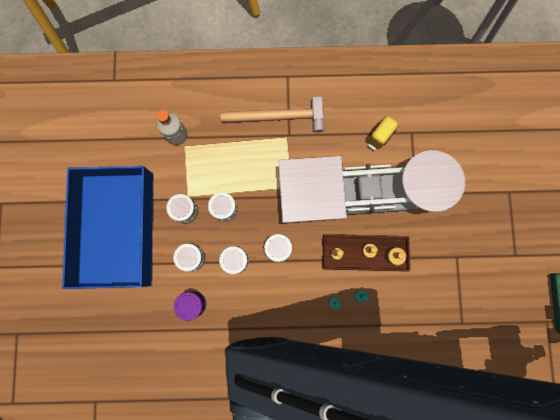

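View pics/scene0.png

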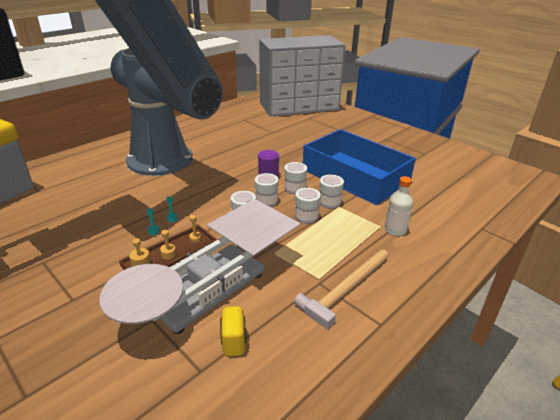

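The top view shows five white-lidded tins at (181,208), (222,207), (188,257), (233,260) and (278,247). The purple decoy is at (188,306). The brass weights in the tray are at (337,253), (370,250) and (397,256), and the turquoise decoys are at (335,303) and (361,296). The tote is at (108,228), the board at (237,167), the goods plate at (312,189) and the weights plate at (433,181).

```bash
cat > h.py <<'E'
from station import manip
import cv2,numpy as np
from scipy.spatial.transform import Rotation as R
def cloud(n,d):
    c=manip.camera_model(n);v,u=np.mgrid[0:420,0:560]
    P=np.stack([(u-c['cx'])/c['fx']*d,-(v-c['cy'])/c['fy']*d,-d],-1)
    return P@R.from_quat(c['attitude']).as_matrix().T+c['origin']
def shot(n,name):
    p,d=manip.snapshot(n);cv2.imwrite(f"pics/{name}.png",p[:,:,::-1]);return p,d,cloud(n,d)
def blobs(m,W,amin):
    n,l,st,ce=cv2.connectedComponentsWithStats(m.astype(np.uint8))
    out=[]
    for i in range(1,n):
        if st[i,4]>=amin:
            q=W[l==i];c,sz,a=cv2.minAreaRect((q[:,:2]*1000).astype(np.float32))
            out.append((st[i,4],ce[i].round(),q[:,:2].mean(0).round(4),np.round(c,1),np.round(sz,1),round(a,1),np.percentile(q[:,2],[10,50,90]).round(4)))
    return out
def tins(p,W):
    h=cv2.cvtColor(p,cv2.COLOR_RGB2HSV);z=W[...,2]
    return blobs((z>.06)&(z<.085)&(h[...,1]<70)&(h[...,2]>120),W,150)
E
python3 - <<'E'
from h import *
p=cv2.imread("pics/top0.png")[:,:,::-1].copy();d=np.load("pics/top0.npy");W=cloud("top",d);z=W[...,2]
h=cv2.cvtColor(p,cv2.COLOR_RGB2HSV)
print("bench z",np.median(z[320:400,30:150]))
def show(t,b):
    print(t); [print("  ",*x) for x in b]
show("tins",tins(p,W))
show("purple",blobs((h[...,0]>130)&(h[...,0]<160)&(h[...,1]>100)&(z>.05),W,100))
v,u=np.mgrid[0:420,0:560]
show("plates",blobs((z>.085)&(z<.13)&(h[...,1]<60)&(u>270)&(u<480)&(v<230)&(v>140),W,500))
show("blue rim",blobs((h[...,0]>105)&(h[...,0]<125)&(h[...,1]>150)&(z>.07)&(u<170),W,50))
show("board",blobs((h[...,0]>15)&(h[...,0]<32)&(h[...,2]>170)&(z<.02)&(u>180)&(u<295)&(v>135)&(v<200),W,500))
show("knobs",blobs((z>.05)&(z<.09)&(u>320)&(u<412)&(v>235)&(v<275),W,8))
show("feet",blobs((h[...,0]>12)&(h[...,0]<32)&(h[...,2]>120)&(h[...,1]>100)&(u>320)&(u<412)&(v>235)&(v<275),W,8))
show("tray",blobs((z>.0115)&(z<.025)&(u>315)&(u<415)&(v>230)&(v<275),W,30))
show("turq",blobs((h[...,0]>75)&(h[...,0]<100)&(h[...,1]>100)&(u<500)&(u>300),W,8))
c=np.hstack([cv2.resize(p[190:290,155:295],(560,400)),])
c2=cv2.resize(p[230:315,315:420],(494,400));cv2.imwrite("pics/crop0.png",np.hstack([c[:,:300*560//560],c2])[:,:,::-1])
E
```

```text
bench z 0.001032638346144088
tins
   1150 [373. 187.] [ 0.5794 -0.2487] [ 581.5 -258. ] [ 84.8 152.8] 2.7 [0.0702 0.0734 0.0762]
   569 [222. 205.] [0.5444 0.1062] [544.9 105.7] [62.1 61. ] 0.0 [0.0701 0.0727 0.0752]
   569 [180. 207.] [0.5423 0.2035] [543.  203.5] [60.9 61.7] 62.4 [0.0701 0.0727 0.0751]
   585 [278. 247.] [ 0.4429 -0.023 ] [442.7 -23.1] [60.1 62. ] 88.4 [0.0703 0.0728 0.0752]
   599 [187. 257.] [0.4258 0.1862] [427.  186.7] [61.  61.8] 88.6 [0.0706 0.0731 0.0756]
   601 [233. 260.] [0.4171 0.0804] [417.5  80.2] [61.8 62.2] 0.3 [0.0704 0.0728 0.0755]
purple
   663 [188. 305.] [0.3175 0.1805] [333.9  94.7] [ 62.3 247. ] 10.9 [0.0697 0.073  0.0756]
plates
   2976 [433. 181.] [ 0.586  -0.3832] [ 586.5 -383.5] [141.9 140.7] 80.9 [0.0977 0.1002 0.1026]
   3950 [312. 189.] [ 0.5731 -0.1043] [ 574.3 -104.5] [145.6 145.8] 2.6 [0.0979 0.1003 0.1027]
blue rim
   1376 [102. 227.] [0.4996 0.3792] [501.1 223.4] [277.7 487.5] 0.1 [0.0736 0.0832 0.0871]
board
   4881 [234. 166.] [0.653  0.0837] [653.1  75.5] [134.4 263.5] 4.0 [0.0033 0.0062 0.009 ]
knobs
   41 [374. 249.] [ 0.4337 
[... 501 characters left out ...]
32.2] 41.2 [0.0222 0.0282 0.0747]
   243 [397. 256.] [ 0.4172 -0.3027] [ 413.9 -176.5] [ 42.7 313.2] 1.7 [0.0338 0.0377 0.073 ]
   104 [337. 254.] [ 0.4254 -0.1608] [415.6 -98. ] [ 27.7 162. ] 10.0 [0.0141 0.021  0.0758]
   441 [365. 272.] [ 0.3824 -0.2321] [ 395.9 -184.9] [328.2  36.4] 88.8 [-0.0021  0.0005  0.0032]
tray
   589 [366. 252.] [ 0.4293 -0.2367] [ 429.4 -237.4] [210.8  84.9] 87.3 [0.0133 0.016  0.019 ]
   67 [335. 254.] [ 0.4274 -0.1616] [ 428.4 -164.4] [25.5 23.8] 7.6 [0.0159 0.0192 0.0217]
turq
   113 [361. 296.] [ 0.3261 -0.2158] [ 326.3 -216.2] [21.6 25.6] 70.3 [0.0103 0.0142 0.0683]
   105 [334. 303.] [ 0.3126 -0.1525] [ 312.6 -152.8] [20.5 24.6] 65.2 [0.0108 0.0149 0.0699]
```

View pics/crop0.png

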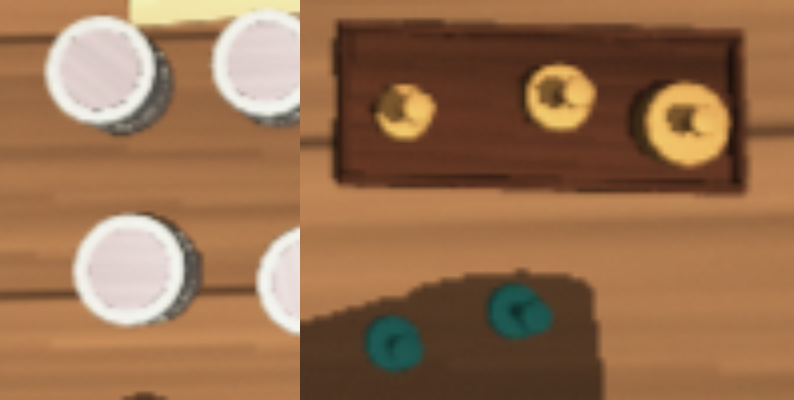

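The crop confirms the picture. The plain white lids are the tins, and the purple one is a decoy. The three brass weights in the tray are 100 g (337,253), 200 g (370,250) and 400 g (397,256) by foot size, and the turquoise pair outside the tray is to be left alone. Next I need the tote and glue bottle positions, and then the first move: go above tin T3 (0.443,-0.023) with the tool yaw turned to 0.

```bash
cat >> h.py <<'E'
def go(x,y,z=None):
    "remaining shift to TCP target in tool axes, normalised"
    s=manip.sense();M=R.from_quat(s['tool_rot']).as_matrix();p=np.array(s['tcp_pos'])
    t=np.array([x,y,p[2] if z is None else z]);print("dp",(M.T@(t-p)/.5).round(4),"psi",round(np.degrees(np.arctan2(M[1,0],M[0,0])),2),"tcp",p.round(4),"t",s['t'])
def look(name="x"):
    p,d,W=shot("top",name)
    for b in tins(p,W):print("tin",b[0],b[1],b[3],b[4],b[6])
    return p,d,W
E
python3 - <<'E'
from h import *
p=cv2.imread("pics/top0.png")[:,:,::-1].copy();W=cloud("top",np.load("pics/top0.npy"));z=W[...,2];h=cv2.cvtColor(p,cv2.COLOR_RGB2HSV)
b=(h[...,0]>105)&(h[...,0]<125)&(h[...,1]>150)
m=b&(z>.078)&(W[...,0]>.3)&(W[...,0]<.7)&(W[...,1]<.5)&(W[...,1]>.2)
q=W[m];print("tote",cv2.minAreaRect((q[:,:2]*1000).astype(np.float32)),np.median(q[:,2]))
m=(W[...,0]>.66)&(W[...,1]>.12)&(W[...,1]<.35)&(z>.03);q=W[m];print("bottle",q.min(0),q.max(0))
go(.443,-.023,.2)
E
python3 -m crank '[{"dp":[0,0,0],"delta_rot":[0,0,0.0193],"fingers":1},{"dp":[0,0,0],"delta_rot":[0,0,0.0193],"fingers":1},{"dp":[0,0,0],"delta_rot":[0,0,0],"fingers":1}]' 40; python3 -c "
from h import *
go(.443,-.023,.2)"
```

```text
tote ((500.70220947265625, 375.9925537109375), (277.6876220703125, 182.27896118164062), 0.11916651576757431) 0.08452878632095828
bottle [0.7103069  0.19861262 0.03042289] [0.76322914 0.25493831 0.15417587]
dp [ 0.8487 -0.9909  0.2083] psi 13.91 tcp [ 0.1502 -0.6061  0.303 ] t 0.1
t: 0.35
tcp_pos: [0.1502, -0.6064, 0.3033]
tool_rot: [1.0, -0.001, -0.0, -0.001]
force: [0.3, -0.3, 0.0]
finger_gap: 1.0
gripper_force: 0.0
dp [ 0.5835 -1.1675  0.2081] psi -0.1 tcp [ 0.1502 -0.6064  0.3033] t 0.35
```

```bash
python3 -m crank '[{"dp":[0.035,-0.07,0],"delta_rot":[0,0,0],"fingers":1},{"dp":[0.035,-0.07,0],"delta_rot":[0,0,0],"fingers":1},{"dp":[0.035,-0.07,0],"delta_rot":[0,0,0],"fingers":1},{"dp":[0.035,-0.07,0],"delta_rot":[0,0,0],"fingers":1},{"dp":[0.035,-0.07,0],"delta_rot":[0,0,0],"fingers":1},{"dp":[0.035,-0.07,0],"delta_rot":[0,0,0],"fingers":1},{"dp":[0.035,-0.07,0],"delta_rot":[0,0,0],"fingers":1},{"dp":[0.035,-0.07,0],"delta_rot":[0,0,0],"fingers":1},{"dp":[0.035,-0.07,0],"delta_rot":[0,0,0],"fingers":1},{"dp":[0.035,-0.07,0],"delta_rot":[0,0,0],"fingers":1},{"dp":[0.035,-0.07,0],"delta_rot":[0,0,0],"fingers":1},{"dp":[0.035,-0.07,0],"delta_rot":[0,0,0],"fingers":1}]' >/dev/null; python3 -m crank '[{"dp":[0.035,-0.07,0],"delta_rot":[0,0,0],"fingers":1},{"dp":[0.035,-0.07,0],"delta_rot":[0,0,0],"fingers":1},{"dp":[0.035,-0.07,0],"delta_rot":[0,0,0],"fingers":1},{"dp":[0.035,-0.07,0.03],"delta_rot":[0,0,0],"fingers":1},{"dp":[0.02,-0.04,0.05],"delta_rot":[0,0,0],"fingers":1},{"dp":[0,0,0.05],"delta_rot":[0,0,0],"fingers":1},{"dp":[0,0,0],"delta_rot":[0,0,0],"fingers":1},{"dp":[0,0,0],"delta_rot":[0,0,0],"fingers":1}]'; python3 -c "
from h import *
look('a1');go(.443,-.023,.106)"
```

```text
t: 2.02
tcp_pos: [0.4393, -0.0263, 0.2382]
tool_rot: [1.0, 0.002, -0.002, -0.001]
force: [0.5, 0.7, 0.3]
finger_gap: 1.002
gripper_force: 0.0
tin 1182 [373. 187.] [ 581.2 -258. ] [ 84.2 152.9] [0.07   0.0732 0.0762]
tin 575 [222. 205.] [544.9 106.7] [62.6 61.1] [0.07   0.0727 0.0752]
tin 570 [180. 207.] [543.  203.7] [62.3 61.4] [0.0698 0.0725 0.0754]
tin 597 [187. 257.] [426.8 186.6] [60.7 61.9] [0.0702 0.0727 0.0753]
dp [ 0.0062 -0.0079  0.2664] psi 0.09 tcp [ 0.44   -0.027   0.2392] t 2.0667
```

```bash
python3 -m crank '[{"dp":[0.006,-0.008,0.066],"delta_rot":[0,0,0],"fingers":1},{"dp":[0,0,0.066],"delta_rot":[0,0,0],"fingers":1},{"dp":[0,0,0.066],"delta_rot":[0,0,0],"fingers":1},{"dp":[0,0,0.066],"delta_rot":[0,0,0],"fingers":1},{"dp":[0,0,0],"delta_rot":[0,0,0],"fingers":1},{"dp":[0,0,0],"delta_rot":[0,0,0],"fingers":1}]' 60; python3 -m crank '[{"dp":[0,0,0],"delta_rot":[0,0,0],"fingers":-1},{"dp":[0,0,0],"delta_rot":[0,0,0],"fingers":-1},{"dp":[0,0,0],"delta_rot":[0,0,0],"fingers":-1},{"dp":[0,0,0],"delta_rot":[0,0,0],"fingers":-1},{"dp":[0,0,0],"delta_rot":[0,0,0],"fingers":-1},{"dp":[0,0,0],"delta_rot":[0,0,0],"fingers":-1}]' 60;  python3 -m crank '[{"dp":[0,0,-0.04],"delta_rot":[0,0,0],"fingers":-1},{"dp":[0,0,-0.08],"delta_rot":[0,0,0],"fingers":-1},{"dp":[0,0,-0.08],"delta_rot":[0,0,0],"fingers":-1},{"dp":[0,0,-0.06],"delta_rot":[0,0,0],"fingers":-1},{"dp":[0,0,0],"delta_rot":[0,0,0],"fingers":-1},{"dp":[0,0,0],"delta_rot":[0,0,0],"fingers":-1},{"dp":[0,0,0],"delta_rot":[0,0,0],"fingers":-1},{"dp":[0,0,0],"delta_rot":[0,0,0],"fingers":-1}]' 60; python3 -c "
from h import *
go(.574,-.104,.235)"
```

```text
t: 2.57
tcp_pos: [0.4429, -0.0236, 0.1067]
tool_rot: [1.0, -0.0, -0.001, -0.0]
force: [0.2, 0.1, 0.4]
finger_gap: 1.0
gripper_force: 0.0
t: 3.07
tcp_pos: [0.4444, -0.0233, 0.11]
tool_rot: [1.0, 0.0, 0.003, 0.001]
force: [-0.6, -1.2, 8.2]
finger_gap: 0.729
gripper_force: 65.8
t: 3.73
tcp_pos: [0.4415, -0.0223, 0.2358]
tool_rot: [1.0, 0.0, -0.002, -0.001]
force: [-0.7, -0.2, -5.5]
finger_gap: 0.728
gripper_force: 70.6
dp [0.265  0.1634 0.0004] psi 0.02 tcp [ 0.4415 -0.0223  0.2358] t 3.7333
```

```bash
python3 -m crank '[{"dp":[0.066,0.041,0],"delta_rot":[0,0,0],"fingers":-1},{"dp":[0.066,0.041,0],"delta_rot":[0,0,0],"fingers":-1},{"dp":[0.066,0.041,0],"delta_rot":[0,0,0],"fingers":-1},{"dp":[0.066,0.041,0],"delta_rot":[0,0,0],"fingers":-1},{"dp":[0,0,0],"delta_rot":[0,0,0],"fingers":-1},{"dp":[0,0,0],"delta_rot":[0,0,0],"fingers":-1},{"dp":[0,0,0],"delta_rot":[0,0,0],"fingers":-1},{"dp":[0,0,0],"delta_rot":[0,0,0],"fingers":-1}]';python3 -m crank '[{"dp":[0,0,0.025],"delta_rot":[0,0,0],"fingers":-1},{"dp":[0,0,0.025],"delta_rot":[0,0,0],"fingers":-1},{"dp":[0,0,0],"delta_rot":[0,0,0],"fingers":-1},{"dp":[0,0,0],"delta_rot":[0,0,0],"fingers":-1}]';python3 -m crank '[{"dp":[0,0,0.01],"delta_rot":[0,0,0],"fingers":-1},{"dp":[0,0,0.01],"delta_rot":[0,0,0],"fingers":-1},{"dp":[0,0,0.01],"delta_rot":[0,0,0],"fingers":-1},{"dp":[0,0,0.005],"delta_rot":[0,0,0],"fingers":-1},{"dp":[0,0,0],"delta_rot":[0,0,0],"fingers":-1},{"dp":[0,0,0],"delta_rot":[0,0,0],"fingers":-1},{"dp":[0,0,0],"delta_rot":[0,0,0],"fingers":-1}]'
```

```text
t: 4.4
tcp_pos: [0.5729, -0.1037, 0.2347]
tool_rot: [1.0, 0.0, -0.003, -0.001]
force: [0.4, -0.0, -6.2]
finger_gap: 0.734
gripper_force: 70.2
t: 4.73
tcp_pos: [0.5735, -0.1037, 0.211]
tool_rot: [1.0, 0.0, -0.002, -0.001]
force: [0.7, -0.8, -5.2]
finger_gap: 0.729
gripper_force: 70.1
t: 5.32
tcp_pos: [0.5751, -0.1047, 0.1946]
tool_rot: [1.0, 0.0, 0.0, -0.0]
force: [-1.2, -0.6, -5.0]
finger_gap: 0.733
gripper_force: 70.7
```

```bash
python3 -m crank '[{"dp":[0,0,0.006],"delta_rot":[0,0,0],"fingers":-1},{"dp":[0,0,0.006],"delta_rot":[0,0,0],"fingers":-1},{"dp":[0,0,0],"delta_rot":[0,0,0],"fingers":-1},{"dp":[0,0,0],"delta_rot":[0,0,0],"fingers":-1}]';python3 -m crank '[{"dp":[0,0,0.004],"delta_rot":[0,0,0],"fingers":-1},{"dp":[0,0,0],"delta_rot":[0,0,0],"fingers":-1},{"dp":[0,0,0],"delta_rot":[0,0,0],"fingers":-1},{"dp":[0,0,0],"delta_rot":[0,0,0],"fingers":-1}]'; python3 -c "
from h import *
p,d,W=look('a2')
p,d,W=shot('scene','a2s');cv2.imwrite('pics/a2c.png',cv2.resize(p[130:330,60:340],(800,571))[:,:,::-1])"
```

```text
t: 5.65
tcp_pos: [0.5752, -0.1048, 0.1883]
tool_rot: [1.0, 0.0, 0.0, -0.0]
force: [-0.0, -0.5, -4.6]
finger_gap: 0.735
gripper_force: 70.6
t: 5.98
tcp_pos: [0.5751, -0.1048, 0.1877]
tool_rot: [1.0, 0.0, 0.0, 0.0]
force: [-3.2, -0.5, 6.2]
finger_gap: 0.728
gripper_force: 71.4
tin 1032 [375. 187.] [ 586.8 -265.7] [ 94.5 122.8] [0.0689 0.0737 0.0811]
tin 545 [222. 204.] [547.7 104.9] [63.1 56.3] [0.0703 0.0729 0.0757]
```

View pics/a2c.png

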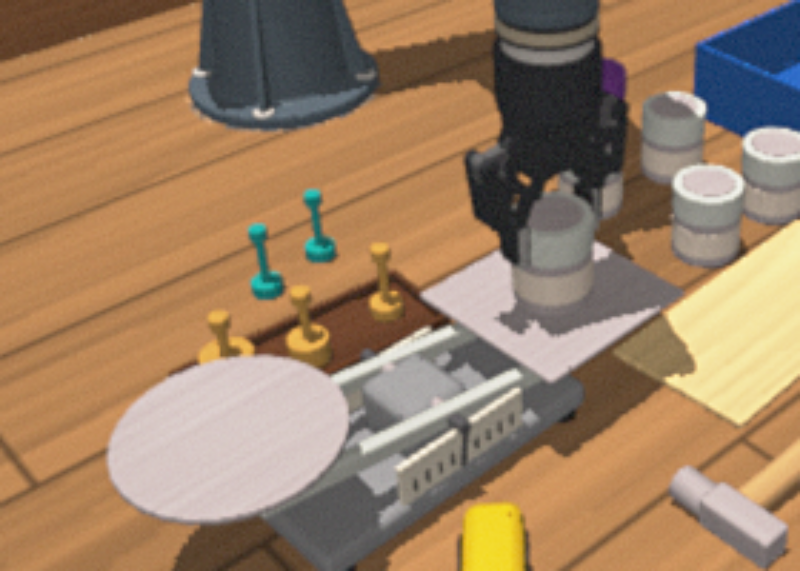

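The tin stands centred on the goods plate at pixel (550,250) of the crop, and the plate is down on its stop. I release it, rise and look again.

```bash
python3 -m crank '[{"dp":[0,0,0],"delta_rot":[0,0,0],"fingers":1},{"dp":[0,0,0],"delta_rot":[0,0,0],"fingers":1},{"dp":[0,0,0],"delta_rot":[0,0,0],"fingers":1},{"dp":[0,0,-0.02],"delta_rot":[0,0,0],"fingers":1},{"dp":[0,0,-0.06],"delta_rot":[0,0,0],"fingers":1},{"dp":[0,0,-0.08],"delta_rot":[0,0,0],"fingers":1},{"dp":[0,0,-0.04],"delta_rot":[0,0,-0.0195],"fingers":1},{"dp":[0,0,0],"delta_rot":[0,0,-0.0195],"fingers":1},{"dp":[0,0,0],"delta_rot":[0,0,-0.0195],"fingers":1},{"dp":[0,0,0],"delta_rot":[0,0,-0.0195],"fingers":1},{"dp":[0,0,0],"delta_rot":[0,0,-0.0195],"fingers":1},{"dp":[0,0,0],"delta_rot":[0,0,-0.0195],"fingers":1}]' 60; python3 -m crank '[{"dp":[0,0,0],"delta_rot":[0,0,-0.0195],"fingers":1},{"dp":[0,0,0],"delta_rot":[0,0,-0.0195],"fingers":1},{"dp":[0,0,0],"delta_rot":[0,0,-0.0195],"fingers":1},{"dp":[0,0,0],"delta_rot":[0,0,-0.0195],"fingers":1},{"dp":[0,0,0],"delta_rot":[0,0,-0.0195],"fingers":1},{"dp":[0,0,0],"delta_rot":[0,0,-0.0195],"fingers":1},{"dp":[0,0,0],"delta_rot":[0,0,-0.016],"fingers":1},{"dp":[0,0,0],"delta_rot":[0,0,0],"fingers":1}]'; python3 -c "
from h import *
look('a3');go(.4175,.080,.22)"
```

```text
t: 7.08
tcp_pos: [0.5752, -0.1047, 0.2874]
tool_rot: [0.932, 0.362, 0.0, 0.0]
force: [0.6, 1.1, 0.2]
finger_gap: 0.999
gripper_force: 0.0
t: 7.75
tcp_pos: [0.5752, -0.1047, 0.2871]
tool_rot: [0.706, 0.708, 0.0, 0.0]
force: [-0.4, 0.3, 0.4]
finger_gap: 1.0
gripper_force: 0.0
tin 762 [379. 187.] [ 587.  -272.4] [ 94.5 104.8] [0.0693 0.0742 0.0818]
tin 193 [340. 182.] [ 598.1 -173.6] [34.7 58.8] [0.0654 0.0772 0.08  ]
tin 578 [222. 205.] [544.4 105.6] [61.1 62.7] [0.0699 0.0727 0.0755]
tin 576 [180. 207.] [542.8 203.5] [61.1 61.4] [0.0702 0.0728 0.0753]
tin 591 [187. 257.] [427.  187.1] [61.3 62. ] [0.0702 0.0729 0.0755]
tin 305 [228. 257.] [423.1  94.6] [31.8 62.3] [0.0705 0.0729 0.0757]
dp [ 0.3688 -0.3162  0.1338] psi 89.9 tcp [ 0.5752 -0.1047  0.287 ] t 7.8
```

```bash
python3 -m crank '[{"dp":[0.053,-0.045,0],"delta_rot":[0,0,0],"fingers":1},{"dp":[0.053,-0.045,0],"delta_rot":[0,0,0],"fingers":1},{"dp":[0.053,-0.045,0],"delta_rot":[0,0,0],"fingers":1},{"dp":[0.053,-0.045,0],"delta_rot":[0,0,0],"fingers":1},{"dp":[0.053,-0.045,0],"delta_rot":[0,0,0],"fingers":1},{"dp":[0.053,-0.045,0],"delta_rot":[0,0,0],"fingers":1},{"dp":[0.051,-0.045,0],"delta_rot":[0,0,0],"fingers":1},{"dp":[0,0,0.07],"delta_rot":[0,0,0],"fingers":1},{"dp":[0,0,0.07],"delta_rot":[0,0,0],"fingers":1},{"dp":[0,0,0],"delta_rot":[0,0,0],"fingers":1},{"dp":[0,0,0],"delta_rot":[0,0,0],"fingers":1}]';  python3 -c "
from h import *
look('a4');go(.4175,.080,.106)"
```

```text
t: 8.72
tcp_pos: [0.4169, 0.0799, 0.2158]
tool_rot: [0.708, 0.707, -0.001, -0.002]
force: [-0.1, -0.2, 0.8]
finger_gap: 1.0
gripper_force: 0.0
tin 4141 [329. 190.] [ 577.2 -173.8] [145.7 281.8] [0.0717 0.0772 0.0804]
tin 568 [222. 205.] [544.8 105.5] [61.2 62. ] [0.07   0.0726 0.0753]
tin 569 [180. 207.] [542.9 203.5] [62.1 61.5] [0.0698 0.0725 0.0752]
dp [ 0.0008 -0.001   0.222 ] psi 89.93 tcp [0.418  0.0796 0.217 ] t 8.7667
```

```bash
python3 -m crank '[{"dp":[0,0,0.074],"delta_rot":[0,0,0],"fingers":1},{"dp":[0,0,0.074],"delta_rot":[0,0,0],"fingers":1},{"dp":[0,0,0.074],"delta_rot":[0,0,0],"fingers":1},{"dp":[0,0,0],"delta_rot":[0,0,0],"fingers":1},{"dp":[0,0,0],"delta_rot":[0,0,0],"fingers":-1},{"dp":[0,0,0],"delta_rot":[0,0,0],"fingers":-1},{"dp":[0,0,0],"delta_rot":[0,0,0],"fingers":-1},{"dp":[0,0,0],"delta_rot":[0,0,0],"fingers":-1},{"dp":[0,0,0],"delta_rot":[0,0,0],"fingers":-1}]' 60;  python3 -m crank '[{"dp":[0,0,-0.04],"delta_rot":[0,0,0],"fingers":-1},{"dp":[0,0,-0.08],"delta_rot":[0,0,0],"fingers":-1},{"dp":[0,0,-0.08],"delta_rot":[0,0,0],"fingers":-1},{"dp":[0,0,-0.05],"delta_rot":[0,0,0],"fingers":-1},{"dp":[0,0,0],"delta_rot":[0,0,0],"fingers":-1},{"dp":[0,0,0],"delta_rot":[0,0,0],"fingers":-1},{"dp":[0,0,0],"delta_rot":[0,0,0],"fingers":-1},{"dp":[0,0,0],"delta_rot":[0,0,0],"fingers":-1}]' 60; python3 -c "
from h import *
look('a5');go(.653,-.022);go(.59,.376);go(.41,.376)"
```

```text
t: 9.52
tcp_pos: [0.4189, 0.0797, 0.1082]
tool_rot: [0.707, 0.707, 0.002, 0.002]
force: [0.2, -0.6, 10.6]
finger_gap: 0.732
gripper_force: 66.2
t: 10.18
tcp_pos: [0.4165, 0.0798, 0.2298]
tool_rot: [0.707, 0.707, -0.001, -0.001]
force: [0.1, 0.0, -0.5]
finger_gap: 0.736
gripper_force: 66.1
tin 4136 [329. 190.] [ 577.4 -175.8] [145.5 285.2] [0.0714 0.0773 0.0805]
tin 575 [222. 205.] [544.8 106.5] [62.  61.1] [0.07   0.0727 0.0753]
tin 569 [180. 207.] [542.6 203.7] [61.7 62.3] [0.0702 0.0727 0.0752]
dp [-0.2036  0.4728 -0.0014] psi 90.01 tcp [0.4166 0.0798 0.2295] t 10.2333
dp [ 0.5924  0.3469 -0.0009] psi 90.01 tcp [0.4166 0.0798 0.2295] t 10.2333
dp [ 5.925e-01 -1.310e-02  2.000e-04] psi 90.01 tcp [0.4166 0.0798 0.2295] t 10.2333
```

```bash
python3 -m crank '[{"dp":[0.074,0,0],"delta_rot":[0,0,0],"fingers":-1},{"dp":[0.074,0,0],"delta_rot":[0,0,0],"fingers":-1},{"dp":[0.074,-0.013,0],"delta_rot":[0,0,0],"fingers":-1},{"dp":[0.074,0,0],"delta_rot":[0,0,0],"fingers":-1},{"dp":[0.074,0,0],"delta_rot":[0,0,0],"fingers":-1},{"dp":[0.074,0,0],"delta_rot":[0,0,0],"fingers":-1},{"dp":[0.074,0,0],"delta_rot":[0,0,0],"fingers":-1},{"dp":[0.074,0,0],"delta_rot":[0,0,0],"fingers":-1},{"dp":[0,0,0],"delta_rot":[0,0,0],"fingers":-1},{"dp":[0,0,0],"delta_rot":[0,0,0],"fingers":-1}]';python3 -m crank '[{"dp":[0,0,0.06],"delta_rot":[0,0,0],"fingers":-1},{"dp":[0,0,0.06],"delta_rot":[0,0,0],"fingers":-1},{"dp":[0,0,0.06],"delta_rot":[0,0,0],"fingers":-1},{"dp":[0,0,0.03],"delta_rot":[0,0,0],"fingers":-1},{"dp":[0,0,0.016],"delta_rot":[0,0,0],"fingers":-1},{"dp":[0,0,0],"delta_rot":[0,0,0],"fingers":-1},{"dp":[0,0,0],"delta_rot":[0,0,0],"fingers":-1}]'
```

```text
t: 11.07
tcp_pos: [0.41, 0.3771, 0.2285]
tool_rot: [0.706, 0.708, -0.001, -0.0]
force: [0.9, -0.1, -0.7]
finger_gap: 0.734
gripper_force: 66.1
t: 11.65
tcp_pos: [0.4126, 0.3744, 0.1162]
tool_rot: [0.707, 0.707, 0.0, 0.001]
force: [5.4, 0.2, -4.2]
finger_gap: 0.731
gripper_force: 73.9
```

The finger is brushing the tote's near wall (x 0.366), so I shift 22 mm inward before releasing.

```bash
python3 -m crank '[{"dp":[0,0.02,-0.004],"delta_rot":[0,0,0],"fingers":-1},{"dp":[0,0.025,0],"delta_rot":[0,0,0],"fingers":-1},{"dp":[0,0,0],"delta_rot":[0,0,0],"fingers":-1},{"dp":[0,0,0],"delta_rot":[0,0,0],"fingers":-1},{"dp":[0,0,0],"delta_rot":[0,0,0],"fingers":-1}]'; python3 -c "
from h import *
p,d,W=shot('scene','a6s');cv2.imwrite('pics/a6c.png',cv2.resize(p[100:250,230:440],(800,571))[:,:,::-1])"
```

```text
t: 12.07
tcp_pos: [0.433, 0.3753, 0.1196]
tool_rot: [0.707, 0.707, -0.001, -0.0]
force: [-0.5, -0.5, -0.8]
finger_gap: 0.738
gripper_force: 70.4
```

View pics/a6c.png

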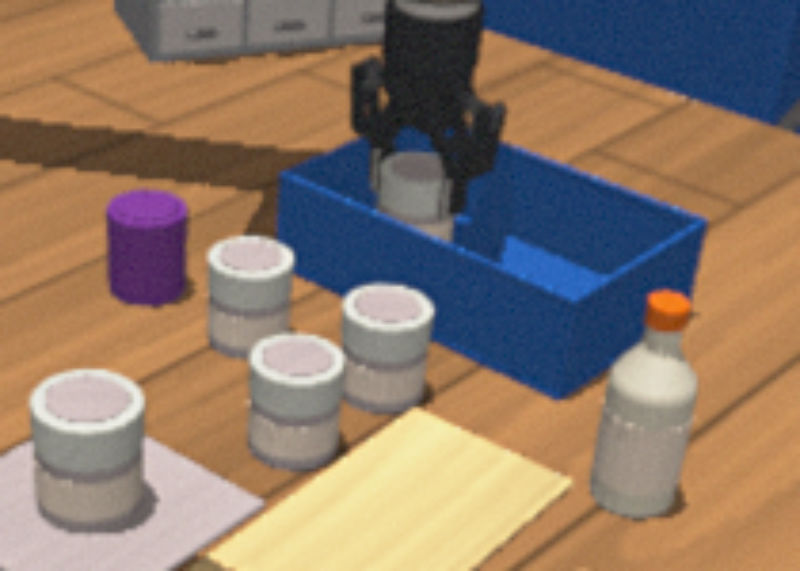

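The tin hangs upright and clear inside the tote at (415,195). I lower it, release, rise and move over T4.

```bash
python3 -m crank '[{"dp":[0,0,0.008],"delta_rot":[0,0,0],"fingers":-1},{"dp":[0,0,0],"delta_rot":[0,0,0],"fingers":-1},{"dp":[0,0,0],"delta_rot":[0,0,0],"fingers":1},{"dp":[0,0,0],"delta_rot":[0,0,0],"fingers":1},{"dp":[0,0,0],"delta_rot":[0,0,0],"fingers":1},{"dp":[0,0,-0.06],"delta_rot":[0,0,0],"fingers":1},{"dp":[0,0,-0.08],"delta_rot":[0,0,0],"fingers":1},{"dp":[0,0,-0.08],"delta_rot":[0,0,0],"fingers":1}]' ; python3 -m crank '[{"dp":[-0.075,-0.006,0],"delta_rot":[0,0,0],"fingers":1},{"dp":[-0.075,-0.006,0],"delta_rot":[0,0,0],"fingers":1},{"dp":[-0.075,0,0],"delta_rot":[0,0,0],"fingers":1},{"dp":[-0.075,0,0],"delta_rot":[0,0,0],"fingers":1},{"dp":[-0.075,0,0],"delta_rot":[0,0,0],"fingers":1},{"dp":[0,0,0],"delta_rot":[0,0,0],"fingers":1},{"dp":[0,0,0],"delta_rot":[0,0,0],"fingers":1}]'; python3 -c "
from h import *
look('a7');go(.427,.187,.106)"
```

```text
t: 12.78
tcp_pos: [0.4327, 0.3753, 0.2256]
tool_rot: [0.707, 0.707, -0.002, -0.0]
force: [0.7, 0.3, 0.6]
finger_gap: 0.999
gripper_force: 0.0
t: 13.37
tcp_pos: [0.4277, 0.1867, 0.2258]
tool_rot: [0.709, 0.706, 0.0, -0.0]
force: [-0.3, 0.8, -0.3]
finger_gap: 0.997
gripper_force: 0.0
tin 4141 [329. 190.] [ 577.8 -177.7] [145.7 288.8] [0.0717 0.0773 0.0805]
tin 577 [222. 205.] [544.8 106.6] [62.5 61.4] [0.0703 0.0727 0.0753]
tin 543 [180. 206.] [544.1 202.6] [61.4 58.8] [0.0702 0.0726 0.0753]
tin 157 [192. 258.] [425.  176.4] [39.4 59.9] [0.0698 0.0725 0.0749]
dp [-0.0018 -0.0019  0.2396] psi 89.89 tcp [0.4279 0.1879 0.2258] t 13.4167
```

```bash
python3 -m crank '[{"dp":[0,0,0.08],"delta_rot":[0,0,0],"fingers":1},{"dp":[0,0,0.08],"delta_rot":[0,0,0],"fingers":1},{"dp":[0,0,0.08],"delta_rot":[0,0,0],"fingers":1},{"dp":[0,0,0],"delta_rot":[0,0,0],"fingers":1},{"dp":[0,0,0],"delta_rot":[0,0,0],"fingers":-1},{"dp":[0,0,0],"delta_rot":[0,0,0],"fingers":-1},{"dp":[0,0,0],"delta_rot":[0,0,0],"fingers":-1},{"dp":[0,0,0],"delta_rot":[0,0,0],"fingers":-1},{"dp":[0,0,0],"delta_rot":[0,0,0],"fingers":-1}]' 60;  python3 -m crank '[{"dp":[0,0,-0.04],"delta_rot":[0,0,0],"fingers":-1},{"dp":[0,0,-0.08],"delta_rot":[0,0,0],"fingers":-1},{"dp":[0,0,-0.08],"delta_rot":[0,0,0],"fingers":-1},{"dp":[0,0,-0.05],"delta_rot":[0,0,0],"fingers":-1},{"dp":[0,0,0],"delta_rot":[0,0,0],"fingers":-1},{"dp":[0,0,0],"delta_rot":[0,0,0],"fingers":-1},{"dp":[0,0,0],"delta_rot":[0,0,0],"fingers":-1},{"dp":[0,0,0],"delta_rot":[0,0,0],"fingers":-1}]' 60; python3 -c "
from h import *
look('a8');go(.655,0,.225);go(.56,.376)"
```

```text
t: 14.17
tcp_pos: [0.4287, 0.1887, 0.1082]
tool_rot: [0.707, 0.707, 0.002, 0.002]
force: [-0.9, -1.0, -0.8]
finger_gap: 0.735
gripper_force: 65.5
t: 14.83
tcp_pos: [0.4265, 0.188, 0.2298]
tool_rot: [0.707, 0.707, -0.001, -0.001]
force: [-0.4, 0.4, -0.9]
finger_gap: 0.734
gripper_force: 66.1
tin 4138 [329. 190.] [ 578.  -178.3] [146.3 290.1] [0.0714 0.0773 0.0804]
tin 572 [222. 205.] [544.9 106.8] [62.4 61.1] [0.0699 0.0727 0.0753]
tin 571 [180. 207.] [542.4 203.6] [60.8 62.5] [0.0702 0.0727 0.0754]
dp [-0.376   0.4569  0.0077] psi 90.01 tcp [0.4265 0.188  0.2294] t 14.8833
dp [ 0.376  0.267 -0.001] psi 90.01 tcp [0.4265 0.188  0.2294] t 14.8833
```

```bash
python3 -m crank '[{"dp":[0.063,0.049,0],"delta_rot":[0,0,0],"fingers":-1},{"dp":[0.063,0.049,0],"delta_rot":[0,0,0],"fingers":-1},{"dp":[0.063,0.049,0],"delta_rot":[0,0,0],"fingers":-1},{"dp":[0.063,0.049,0],"delta_rot":[0,0,0],"fingers":-1},{"dp":[0.063,0.049,0],"delta_rot":[0,0,0],"fingers":-1},{"dp":[0.061,0.048,0],"delta_rot":[0,0,0],"fingers":-1},{"dp":[0,0,0],"delta_rot":[0,0,0],"fingers":-1},{"dp":[0,0,0],"delta_rot":[0,0,0],"fingers":-1}]';python3 -m crank '[{"dp":[0,0,0.06],"delta_rot":[0,0,0],"fingers":-1},{"dp":[0,0,0.06],"delta_rot":[0,0,0],"fingers":-1},{"dp":[0,0,0.06],"delta_rot":[0,0,0],"fingers":-1},{"dp":[0,0,0.03],"delta_rot":[0,0,0],"fingers":-1},{"dp":[0,0,0.016],"delta_rot":[0,0,0],"fingers":-1},{"dp":[0,0,0],"delta_rot":[0,0,0],"fingers":-1},{"dp":[0,0,0],"delta_rot":[0,0,0],"fingers":-1}]'
```

```text
t: 15.55
tcp_pos: [0.5741, 0.3775, 0.2275]
tool_rot: [0.706, 0.708, -0.001, -0.001]
force: [-0.7, -0.3, -0.4]
finger_gap: 0.733
gripper_force: 66.2
t: 16.13
tcp_pos: [0.5737, 0.3757, 0.1174]
tool_rot: [0.707, 0.707, -0.0, -0.0]
force: [0.7, 0.5, 0.0]
finger_gap: 0.736
gripper_force: 66.1
```

```bash
python3 -m crank '[{"dp":[0,0,0.004],"delta_rot":[0,0,0],"fingers":-1},{"dp":[0,0,0],"delta_rot":[0,0,0],"fingers":-1},{"dp":[0,0,0],"delta_rot":[0,0,0],"fingers":1},{"dp":[0,0,0],"delta_rot":[0,0,0],"fingers":1},{"dp":[0,0,0],"delta_rot":[0,0,0],"fingers":1},{"dp":[0,0,-0.06],"delta_rot":[0,0,0],"fingers":1},{"dp":[0,0,-0.08],"delta_rot":[0,0,0],"fingers":1},{"dp":[0,0,-0.08],"delta_rot":[0,0,0],"fingers":1}]' ; python3 -m crank '[{"dp":[-0.069,-0.012,0],"delta_rot":[0,0,0],"fingers":1},{"dp":[-0.069,-0.012,0],"delta_rot":[0,0,0],"fingers":1},{"dp":[-0.069,-0.013,0],"delta_rot":[0,0,0],"fingers":1},{"dp":[-0.069,-0.013,0],"delta_rot":[0,0,0],"fingers":1},{"dp":[-0.069,-0.013,0],"delta_rot":[0,0,0],"fingers":1},{"dp":[0,0,0],"delta_rot":[0,0,0],"fingers":1},{"dp":[0,0,0],"delta_rot":[0,0,0],"fingers":1}]'; python3 -c "
from h import *
look('a9');go(.5425,.2035,.106)"
```

```text
t: 16.8
tcp_pos: [0.5732, 0.3759, 0.2255]
tool_rot: [0.707, 0.707, -0.002, -0.001]
force: [1.2, 0.1, 0.2]
finger_gap: 0.999
gripper_force: 0.0
t: 17.38
tcp_pos: [0.5425, 0.2022, 0.2261]
tool_rot: [0.708, 0.706, 0.0, 0.0]
force: [1.3, 0.7, 0.4]
finger_gap: 1.0
gripper_force: 0.0
tin 4145 [329. 190.] [ 577.9 -178.1] [145.9 289.8] [0.0716 0.0773 0.0804]
tin 573 [222. 205.] [544.4 106.4] [62.6 61.4] [0.07   0.0726 0.0752]
tin 168 [184. 209.] [540.6 195.9] [41.9 60.6] [0.07   0.0727 0.075 ]
dp [-1.000e-04 -1.300e-03  2.402e-01] psi 89.92 tcp [0.543  0.2035 0.2261] t 17.4333
```

```bash
python3 -m crank '[{"dp":[0,0,0.08],"delta_rot":[0,0,0],"fingers":1},{"dp":[0,0,0.08],"delta_rot":[0,0,0],"fingers":1},{"dp":[0,0,0.08],"delta_rot":[0,0,0],"fingers":1},{"dp":[0,0,0],"delta_rot":[0,0,0],"fingers":1},{"dp":[0,0,0],"delta_rot":[0,0,0],"fingers":-1},{"dp":[0,0,0],"delta_rot":[0,0,0],"fingers":-1},{"dp":[0,0,0],"delta_rot":[0,0,0],"fingers":-1},{"dp":[0,0,0],"delta_rot":[0,0,0],"fingers":-1},{"dp":[0,0,0],"delta_rot":[0,0,0],"fingers":-1}]' 60;  python3 -m crank '[{"dp":[0,0,-0.04],"delta_rot":[0,0,0],"fingers":-1},{"dp":[0,0,-0.08],"delta_rot":[0,0,0],"fingers":-1},{"dp":[0,0,-0.08],"delta_rot":[0,0,0],"fingers":-1},{"dp":[0,0,-0.05],"delta_rot":[0,0,0],"fingers":-1},{"dp":[0,0,0],"delta_rot":[0,0,0],"fingers":-1},{"dp":[0,0,0],"delta_rot":[0,0,0],"fingers":-1},{"dp":[0,0,0],"delta_rot":[0,0,0],"fingers":-1},{"dp":[0,0,0],"delta_rot":[0,0,0],"fingers":-1}]' 60; python3 -c "
from h import *
look('a10');go(.655,.02,.225);go(.503,.376)"
```

```text
t: 18.18
tcp_pos: [0.543, 0.2041, 0.1075]
tool_rot: [0.707, 0.707, 0.001, 0.001]
force: [0.9, 0.8, 2.3]
finger_gap: 0.732
gripper_force: 67.9
t: 18.85
tcp_pos: [0.5406, 0.2034, 0.2282]
tool_rot: [0.707, 0.707, -0.002, -0.002]
force: [-0.4, 0.6, -7.1]
finger_gap: 0.732
gripper_force: 70.2
tin 4155 [329. 190.] [ 577.9 -178. ] [146.1 289.7] [0.0715 0.0773 0.0804]
tin 581 [218. 224.] [501.7 115.1] [61.8 60.5] [0.07   0.0727 0.0753]
dp [-0.3669  0.2283  0.0053] psi 90.01 tcp [0.5409 0.2034 0.2281] t 18.9
dp [ 3.452e-01 -7.570e-02  1.000e-04] psi 90.01 tcp [0.5409 0.2034 0.2281] t 18.9
```

```bash
python3 -m crank '[{"dp":[-0.058,0.038,0],"delta_rot":[0,0,0],"fingers":-1},{"dp":[-0.058,0.038,0],"delta_rot":[0,0,0],"fingers":-1},{"dp":[-0.058,0.038,0],"delta_rot":[0,0,0],"fingers":-1},{"dp":[-0.058,0.038,0],"delta_rot":[0,0,0],"fingers":-1},{"dp":[-0.058,0.038,0],"delta_rot":[0,0,0],"fingers":-1},{"dp":[-0.057,0.038,0],"delta_rot":[0,0,0],"fingers":-1},{"dp":[0,0,0],"delta_rot":[0,0,0],"fingers":-1},{"dp":[0,0,0],"delta_rot":[0,0,0],"fingers":-1}]';python3 -m crank '[{"dp":[0,0,0.06],"delta_rot":[0,0,0],"fingers":-1},{"dp":[0,0,0.06],"delta_rot":[0,0,0],"fingers":-1},{"dp":[0,0,0.06],"delta_rot":[0,0,0],"fingers":-1},{"dp":[0,0,0.03],"delta_rot":[0,0,0],"fingers":-1},{"dp":[0,0,0.016],"delta_rot":[0,0,0],"fingers":-1},{"dp":[0,0,0],"delta_rot":[0,0,0],"fingers":-1},{"dp":[0,0,0],"delta_rot":[0,0,0],"fingers":-1}]'
```

```text
t: 19.57
tcp_pos: [0.657, 0.0278, 0.2279]
tool_rot: [0.708, 0.706, -0.001, -0.001]
force: [-0.5, -0.1, -7.9]
finger_gap: 0.73
gripper_force: 69.9
t: 20.15
tcp_pos: [0.6562, 0.0311, 0.1169]
tool_rot: [0.707, 0.708, -0.0, -0.0]
force: [0.1, -0.3, -7.8]
finger_gap: 0.735
gripper_force: 69.7
```

```bash
python3 -m crank '[{"dp":[0,0,0.004],"delta_rot":[0,0,0],"fingers":-1},{"dp":[0,0,0],"delta_rot":[0,0,0],"fingers":-1},{"dp":[0,0,0],"delta_rot":[0,0,0],"fingers":1},{"dp":[0,0,0],"delta_rot":[0,0,0],"fingers":1},{"dp":[0,0,0],"delta_rot":[0,0,0],"fingers":1},{"dp":[0,0,-0.06],"delta_rot":[0,0,0],"fingers":1},{"dp":[0,0,-0.08],"delta_rot":[0,0,0],"fingers":1},{"dp":[0,0,-0.08],"delta_rot":[0,0,0],"fingers":1},{"dp":[0,0,0],"delta_rot":[0,0,0],"fingers":1},{"dp":[0,0,0],"delta_rot":[0,0,0],"fingers":1}]' ;  python3 -c "
from h import *
look('a11');go(.5015,.115,.225)"
```

```text
t: 20.98
tcp_pos: [0.6588, 0.03, 0.2303]
tool_rot: [0.707, 0.707, 0.003, 0.004]
force: [-0.7, 0.3, -0.5]
finger_gap: 0.998
gripper_force: 0.0
tin 4195 [329. 190.] [ 577.8 -177.1] [145.6 287.7] [0.0711 0.0773 0.0804]
tin 571 [107. 196.] [572.2 373.8] [61.7 61. ] [0.0749 0.0777 0.0804]
dp [ 0.1697 -0.3115  0.0042] psi 90.01 tcp [0.6573 0.0302 0.2278] t 21.0333
```

```bash
python3 -m crank '[{"dp":[0.034,-0.062,0],"delta_rot":[0,0,0],"fingers":1},{"dp":[0.034,-0.062,0],"delta_rot":[0,0,0],"fingers":1},{"dp":[0.034,-0.062,0],"delta_rot":[0,0,0],"fingers":1},{"dp":[0.034,-0.062,0],"delta_rot":[0,0,0],"fingers":1},{"dp":[0.034,-0.062,0],"delta_rot":[0,0,0],"fingers":1},{"dp":[0,0,0],"delta_rot":[0,0,0],"fingers":1},{"dp":[0,0,0],"delta_rot":[0,0,0],"fingers":1}]'; python3 -c "
from h import *
look('a12');go(.5017,.115,.106)
p,d,W=shot('scene','a12s');cv2.imwrite('pics/a12c.png',cv2.resize(p[100:280,200:440],(800,600))[:,:,::-1])
h=cv2.cvtColor(p,cv2.COLOR_RGB2HSV);z=W[...,2]
for b in blobs((z>.062)&(z<.095)&(h[...,1]<70)&(h[...,2]>120),W,60):print(b)"
```

```text
t: 21.62
tcp_pos: [0.4987, 0.1162, 0.2245]
tool_rot: [0.706, 0.708, -0.002, -0.002]
force: [0.9, -0.2, 1.1]
finger_gap: 0.993
gripper_force: 0.0
tin 563 [254. 158.] [654.5  29.4] [62.3 62.2] [0.0757 0.0785 0.081 ]
tin 4163 [329. 190.] [ 577.9 -177.8] [145.8 289. ] [0.0714 0.0774 0.0805]
tin 572 [107. 196.] [572.2 374. ] [61.6 61.6] [0.0748 0.0777 0.0801]
tin 604 [104. 257.] [431.3 376.2] [61.2 61.7] [0.0755 0.0779 0.0806]
dp [-0.001   0.0018  0.2377] psi 90.07 tcp [0.5009 0.1155 0.2249] t 21.6667
(np.int32(69), array([328.,  91.]), array([0.1001, 0.7234]), array([101.1, 725.2]), array([84.5, 15.9]), 61.1, array([0.0794, 0.0846, 0.093 ]))
(np.int32(245), array([339., 148.]), array([0.4412, 0.3686]), array([435.9, 376.3]), array([63.4, 62. ]), 72.6, array([0.0661, 0.0797, 0.0821]))
(np.int32(292), array([377., 164.]), array([0.5816, 0.3661]), array([577.1, 372.6]), array([61.1, 64.3]), 26.8, array([0.0664, 0.0795, 0.082 ]))
(np.int32(171), array([297., 190.]), array([0.5144, 0.1035]), array([507.3, 113.5]), array([61.1, 55.3]), 58.7, array([0.0648, 0.0732, 0.0761]))
(np.int32(269), array([399., 209.]), array([0.7521, 0.2099]), array([748.5, 212.9]), array([54.9, 30.4]), 20.2, array([0.0655, 0.0785, 0.0916]))
(np.int32(3302), array([234., 250.]), array([ 0.5928, -0.1721]), array([ 581.4, -203. ]), array([148.6, 342.1]), 2.9, array([0.0715, 0.0799, 0.0823]))
(np.int32(514), array([321., 226.]), array([0.6628, 0.0233]), array([657.7,  29.6]), array([62.7, 64.9]), 48.8, array([0.0679, 0.0805, 0.0823]))
(np.int32(71), array([210., 287.]), array([ 0.6343, -0.2698]), array([ 633.9, -269.9]), array([ 6.2, 51.2]), 2.7, array([0.0626, 0.065 , 0.0663]))
```

View pics/a12c.png

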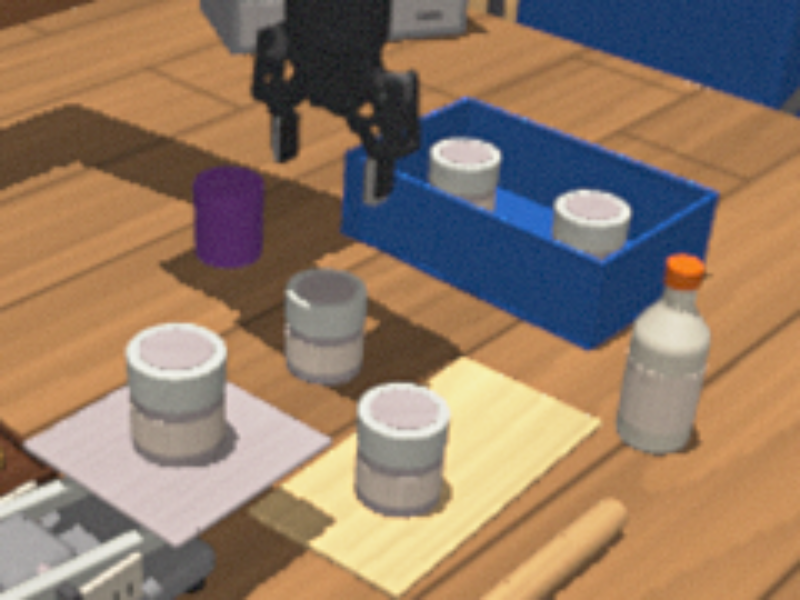

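Two tins stand upright in the tote at (465,170) and (590,225), one on the board at (403,450) and one on the goods plate at (177,390). The knocked tin stands upright at (325,325). I grasp it next.

```bash
python3 -m crank '[{"dp":[-0.002,0.002,0.08],"delta_rot":[0,0,0],"fingers":1},{"dp":[0,0,0.08],"delta_rot":[0,0,0],"fingers":1},{"dp":[0,0,0.078],"delta_rot":[0,0,0],"fingers":1},{"dp":[0,0,0],"delta_rot":[0,0,0],"fingers":1},{"dp":[0,0,0],"delta_rot":[0,0,0],"fingers":-1},{"dp":[0,0,0],"delta_rot":[0,0,0],"fingers":-1},{"dp":[0,0,0],"delta_rot":[0,0,0],"fingers":-1},{"dp":[0,0,0],"delta_rot":[0,0,0],"fingers":-1},{"dp":[0,0,0],"delta_rot":[0,0,0],"fingers":-1}]' 60;  python3 -m crank '[{"dp":[0,0,-0.04],"delta_rot":[0,0,0],"fingers":-1},{"dp":[0,0,-0.08],"delta_rot":[0,0,0],"fingers":-1},{"dp":[0,0,-0.08],"delta_rot":[0,0,0],"fingers":-1},{"dp":[0,0,-0.05],"delta_rot":[0,0,0],"fingers":-1},{"dp":[0,0,0],"delta_rot":[0,0,0],"fingers":-1},{"dp":[0,0,0],"delta_rot":[0,0,0],"fingers":-1},{"dp":[0,0,0],"delta_rot":[0,0,0],"fingers":-1},{"dp":[0,0,0],"delta_rot":[0,0,0],"fingers":-1}]' 60; python3 -c "
from h import *
go(.652,.12,.225);go(.503,.376)"
```

```text
t: 22.47
tcp_pos: [0.5034, 0.1143, 0.1087]
tool_rot: [0.707, 0.707, 0.002, 0.001]
force: [-0.9, -0.2, -4.9]
finger_gap: 0.734
gripper_force: 66.4
t: 23.13
tcp_pos: [0.501, 0.1142, 0.2301]
tool_rot: [0.707, 0.707, -0.001, -0.001]
force: [0.4, -0.5, -5.1]
finger_gap: 0.736
gripper_force: 69.1
dp [0.0114 0.302  0.0091] psi 90.01 tcp [0.501  0.1142 0.2301] t 23.1333
dp [ 0.5235  0.0041 -0.    ] psi 90.01 tcp [0.501  0.1142 0.2301] t 23.1333
```

```bash
python3 -m crank '[{"dp":[0.011,0.076,0],"delta_rot":[0,0,0],"fingers":-1},{"dp":[0,0.076,0],"delta_rot":[0,0,0],"fingers":-1},{"dp":[0,0.076,0],"delta_rot":[0,0,0],"fingers":-1},{"dp":[0,0.072,0],"delta_rot":[0,0,0],"fingers":-1},{"dp":[0,0,0],"delta_rot":[0,0,0],"fingers":-1},{"dp":[0,0,0],"delta_rot":[0,0,0],"fingers":-1}]';python3 -m crank '[{"dp":[0,0,0.06],"delta_rot":[0,0,0],"fingers":-1},{"dp":[0,0,0.06],"delta_rot":[0,0,0],"fingers":-1},{"dp":[0,0,0.06],"delta_rot":[0,0,0],"fingers":-1},{"dp":[0,0,0.03],"delta_rot":[0,0,0],"fingers":-1},{"dp":[0,0,0.016],"delta_rot":[0,0,0],"fingers":-1},{"dp":[0,0,0],"delta_rot":[0,0,0],"fingers":-1},{"dp":[0,0,0],"delta_rot":[0,0,0],"fingers":-1}]';python3 -m crank '[{"dp":[0,0,0.002],"delta_rot":[0,0,0],"fingers":-1},{"dp":[0,0,0],"delta_rot":[0,0,0],"fingers":-1},{"dp":[0,0,0],"delta_rot":[0,0,0],"fingers":1},{"dp":[0,0,0],"delta_rot":[0,0,0],"fingers":1},{"dp":[0,0,0],"delta_rot":[0,0,0],"fingers":1},{"dp":[0,0,-0.06],"delta_rot":[0,0,0],"fingers":1},{"dp":[0,0,-0.08],"delta_rot":[0,0,0],"fingers":1},{"dp":[0,0,-0.08],"delta_rot":[0,0,0],"fingers":1},{"dp":[0,0,0],"delta_rot":[0,0,0],"fingers":1},{"dp":[0,0,0],"delta_rot":[0,0,0],"fingers":1}]' ;  python3 -c "
from h import *
go(.416,-.304,.26)"
```

```text
t: 23.63
tcp_pos: [0.6535, 0.1193, 0.2283]
tool_rot: [0.707, 0.707, -0.001, -0.001]
force: [-1.4, 0.3, -4.8]
finger_gap: 0.736
gripper_force: 69.2
t: 24.22
tcp_pos: [0.6516, 0.1199, 0.1177]
tool_rot: [0.707, 0.707, -0.001, -0.001]
force: [-0.2, 0.3, -4.6]
finger_gap: 0.734
gripper_force: 69.2
t: 25.05
tcp_pos: [0.6546, 0.1199, 0.2321]
tool_rot: [0.707, 0.707, 0.003, 0.003]
force: [0.6, 0.1, -0.1]
finger_gap: 1.001
gripper_force: 0.0
dp [-0.8476 -0.477  -0.0604] psi 90.02 tcp [0.6546 0.1199 0.2321] t 25.05
```

```bash
python3 -m crank '[{"dp":[0,0,-0.07],"delta_rot":[0,0,0],"fingers":0}]' >/dev/null; python3 -m crank '[{"dp":[-0.0706,-0.0393,0],"delta_rot":[0,0,0],"fingers":0},{"dp":[-0.0706,-0.0393,0],"delta_rot":[0,0,0],"fingers":0},{"dp":[-0.0706,-0.0393,0],"delta_rot":[0,0,0],"fingers":0},{"dp":[-0.0706,-0.0393,0],"delta_rot":[0,0,0],"fingers":0},{"dp":[-0.0706,-0.0393,0],"delta_rot":[0,0,0],"fingers":0},{"dp":[-0.0706,-0.0393,0],"delta_rot":[0,0,0],"fingers":0},{"dp":[-0.0706,-0.0393,0],"delta_rot":[0,0,0],"fingers":0},{"dp":[-0.0706,-0.0393,0],"delta_rot":[0,0,0],"fingers":0},{"dp":[-0.0706,-0.0393,0],"delta_rot":[0,0,0],"fingers":0},{"dp":[-0.0706,-0.0393,0],"delta_rot":[0,0,0],"fingers":0},{"dp":[-0.0706,-0.0393,0],"delta_rot":[0,0,0],"fingers":0},{"dp":[-0.0706,-0.0393,0],"delta_rot":[0,0,0],"fingers":0}]'; python3 -m crank '[{"dp":[0,0,0],"delta_rot":[0,0,0],"fingers":0},{"dp":[0,0,0],"delta_rot":[0,0,0],"fingers":0}]'; python3 -c "
from h import *
p,d,W=look('a13');go(.4185,-.305,.122)
z=W[...,2];v,u=np.mgrid[0:420,0:560]
for b in blobs((z>.087)&(z<.17)&(W[...,1]<-.29)&(W[...,0]>.49)&(u<480)&(v<230)&(v>140),W,200):print('wplate',b)
"
```

```text
t: 26.13
tcp_pos: [0.4151, -0.3049, 0.2617]
tool_rot: [0.707, 0.707, 0.0, -0.001]
force: [1.2, -0.3, 0.2]
finger_gap: 0.502
gripper_force: 0.0
t: 26.3
tcp_pos: [0.4154, -0.3056, 0.2617]
tool_rot: [0.709, 0.705, 0.0, -0.001]
force: [0.2, 0.2, 0.5]
finger_gap: 0.499
gripper_force: 0.0
tin 567 [254. 158.] [654.8  28.7] [62.8 61.8] [0.0756 0.0783 0.081 ]
tin 566 [215. 161.] [650.7 120.9] [61.8 62.2] [0.0758 0.0785 0.081 ]
tin 4193 [329. 190.] [ 577.6 -178.6] [145.6 290.7] [0.0714 0.0774 0.0804]
tin 571 [107. 196.] [572.2 374.4] [63.2 61.5] [0.0749 0.0778 0.0803]
tin 606 [104. 257.] [431.3 376.5] [61.3 61.7] [0.0754 0.0779 0.0802]
dp [-0.0026  0.0054  0.2794] psi 89.87 tcp [ 0.416  -0.304   0.2617] t 26.35
wplate (np.int32(3167), array([436., 179.]), array([ 0.5862, -0.3814]), array([ 587. , -382.4]), array([143.1, 140.7]), 90.0, array([0.12  , 0.1225, 0.1249]))
```

```bash
python3 -m crank '[{"dp":[-0.003,0.005,0.07],"delta_rot":[0,0,0],"fingers":0},{"dp":[0,0,0.07],"delta_rot":[0,0,0],"fingers":0},{"dp":[0,0,0.07],"delta_rot":[0,0,0],"fingers":0},{"dp":[0,0,0.07],"delta_rot":[0,0,0],"fingers":0},{"dp":[0,0,0],"delta_rot":[0,0,0],"fingers":0},{"dp":[0,0,0],"delta_rot":[0,0,0],"fingers":-1},{"dp":[0,0,0],"delta_rot":[0,0,0],"fingers":-1},{"dp":[0,0,0],"delta_rot":[0,0,0],"fingers":-1},{"dp":[0,0,0],"delta_rot":[0,0,0],"fingers":-1},{"dp":[0,0,0],"delta_rot":[0,0,0],"fingers":-1}]' 40; python3 -c "
from h import *
p,d,W=shot('scene','a14s');cv2.imwrite('pics/a14c.png',cv2.resize(p[180:330,80:290],(800,571))[:,:,::-1])"
```

```text
t: 27.18
tcp_pos: [0.4198, -0.3057, 0.1242]
tool_rot: [0.707, 0.707, -0.0, 0.002]
force: [1.2, 0.2, -3.0]
finger_gap: 0.162
gripper_force: 39.0
```

View pics/a14c.png

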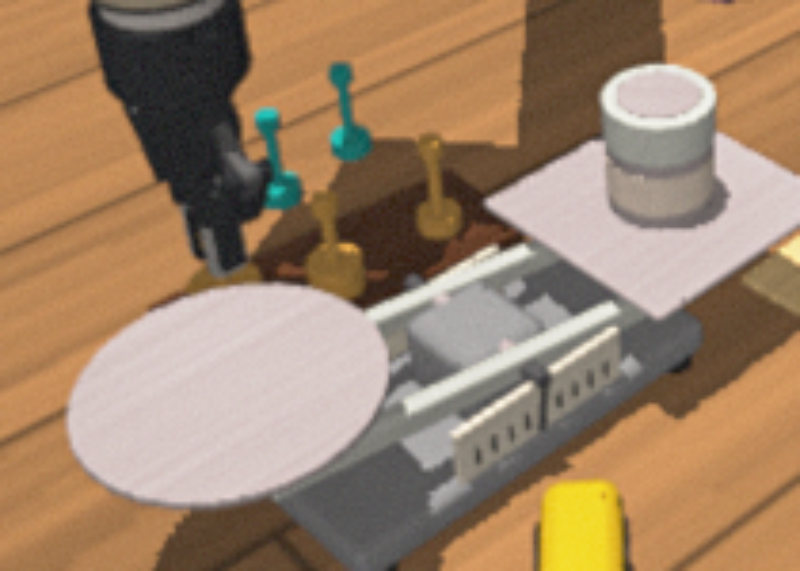

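The fingers hold the 400 g knob, with the foot at (225,275) in the crop. I lift it and carry it to the round plate.

```bash
python3 -m crank '[{"dp":[0,0,-0.05],"delta_rot":[0,0,0],"fingers":-1},{"dp":[0,0,-0.08],"delta_rot":[0,0,0],"fingers":-1},{"dp":[0,0,-0.08],"delta_rot":[0,0,0],"fingers":-1},{"dp":[0,0,-0.08],"delta_rot":[0,0,0],"fingers":-1},{"dp":[-0.016,0.066,0],"delta_rot":[0,0,0],"fingers":-1},{"dp":[-0.016,0.066,0],"delta_rot":[0,0,0],"fingers":-1},{"dp":[-0.016,0.066,0],"delta_rot":[0,0,0],"fingers":-1},{"dp":[-0.016,0.066,0],"delta_rot":[0,0,0],"fingers":-1},{"dp":[-0.016,0.066,0],"delta_rot":[0,0,0],"fingers":-1},{"dp":[0,0,0],"delta_rot":[0,0,0],"fingers":-1},{"dp":[0,0,0],"delta_rot":[0,0,0],"fingers":-1}]';python3 -m crank '[{"dp":[0,0,0.022],"delta_rot":[0,0,0],"fingers":-1},{"dp":[0,0,0.022],"delta_rot":[0,0,0],"fingers":-1},{"dp":[0,0,0],"delta_rot":[0,0,0],"fingers":-1},{"dp":[0,0,0],"delta_rot":[0,0,0],"fingers":-1}]'
```

```text
t: 28.15
tcp_pos: [0.5853, -0.3452, 0.2672]
tool_rot: [0.707, 0.708, -0.0, 0.0]
force: [-1.2, 0.6, -3.9]
finger_gap: 0.165
gripper_force: 39.7
t: 28.48
tcp_pos: [0.5826, -0.3445, 0.2437]
tool_rot: [0.707, 0.707, -0.0, -0.002]
force: [0.5, 0.0, -3.9]
finger_gap: 0.167
gripper_force: 39.6
```

```bash
python3 -m crank '[{"dp":[0,0,0.007],"delta_rot":[0,0,0],"fingers":-1},{"dp":[0,0,0],"delta_rot":[0,0,0],"fingers":-1},{"dp":[0,0,0],"delta_rot":[0,0,0],"fingers":-1}]';python3 -m crank '[{"dp":[0,0,0.003],"delta_rot":[0,0,0],"fingers":-1},{"dp":[0,0,0],"delta_rot":[0,0,0],"fingers":-1},{"dp":[0,0,0],"delta_rot":[0,0,0],"fingers":-1}]';python3 -c "
from h import *
p,d,W=shot('scene','a15s');cv2.imwrite('pics/a15c.png',cv2.resize(p[180:330,80:290],(800,571))[:,:,::-1])"
```

```text
t: 28.73
tcp_pos: [0.5842, -0.3454, 0.2421]
tool_rot: [0.707, 0.707, 0.0, 0.0]
force: [0.1, -0.2, -3.4]
finger_gap: 0.169
gripper_force: 39.7
t: 28.98
tcp_pos: [0.5846, -0.3455, 0.241]
tool_rot: [0.707, 0.707, 0.0, 0.001]
force: [-0.1, -0.5, -1.8]
finger_gap: 0.164
gripper_force: 39.9
```

View pics/a15c.png

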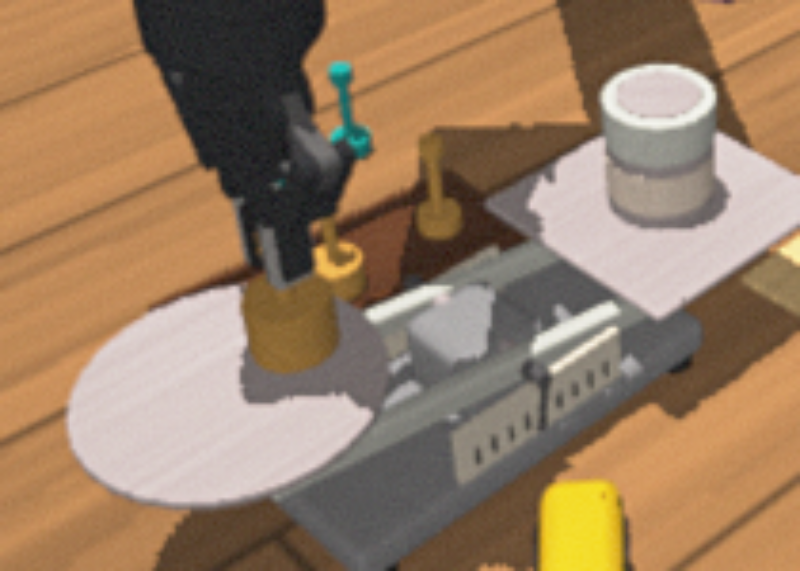

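The 400 g weight touches the plate at (290,320). I release it and measure the beam.

```bash
python3 -m crank '[{"dp":[0,0,0.003],"delta_rot":[0,0,0],"fingers":-1},{"dp":[0,0,0],"delta_rot":[0,0,0],"fingers":0},{"dp":[0,0,0],"delta_rot":[0,0,0],"fingers":0},{"dp":[0,0,0],"delta_rot":[0,0,0],"fingers":0},{"dp":[0,0,-0.05],"delta_rot":[0,0,0],"fingers":0},{"dp":[0,0,-0.07],"delta_rot":[0,0,0],"fingers":0},{"dp":[-0.03,-0.055,0],"delta_rot":[0,0,0],"fingers":0},{"dp":[0,-0.075,0],"delta_rot":[0,0,0],"fingers":0},{"dp":[0.04,-0.065,0],"delta_rot":[0,0,0],"fingers":0},{"dp":[0.07,-0.04,0],"delta_rot":[0,0,0],"fingers":0},{"dp":[0.07,-0.03,0],"delta_rot":[0,0,0],"fingers":0},{"dp":[0,0,0],"delta_rot":[0,0,0],"fingers":0}]';python3 -m crank '[{"dp":[0,0,0],"delta_rot":[0,0,0],"fingers":0},{"dp":[0,0,0],"delta_rot":[0,0,0],"fingers":0},{"dp":[0,0,0],"delta_rot":[0,0,0],"fingers":0}]'; cat >>h.py <<'E'
def plates(name):
    p,d,W=look(name);z=W[...,2];h=cv2.cvtColor(p,cv2.COLOR_RGB2HSV)
    for n,c in(("goods",(.574,-.1045)),("weights",(.586,-.383))):
        m=(np.hypot(W[...,0]-c[0],W[...,1]-c[1])<.065)&(h[...,1]<60)
        zz=z[m&(z<.13)&(z>.07)]
        print(n,"plate z mode",np.round(np.histogram(zz,bins=120,range=(.07,.13))[0].argmax()*.0005+.07,4),np.median(zz).round(4),len(zz))
    v,u=np.mgrid[0:420,0:560]
    for b in blobs((h[...,0]>12)&(h[...,0]<32)&(h[...,1]>100)&(h[...,2]>90)&(u>320)&(u<470)&(v>140)&(v<275)&(z>.05),W,10):print("brass",b[0],b[1],b[2],b[3],b[4],b[6])
E
python3 -c "
from h import *
plates('a16');go(.4345,-.243,.122)"
```

```text
t: 30.03
tcp_pos: [0.4465, -0.2631, 0.2981]
tool_rot: [0.707, 0.708, 0.0, -0.006]
force: [0.1, 0.7, -0.5]
finger_gap: 0.495
gripper_force: 0.0
t: 30.28
tcp_pos: [0.453, -0.2718, 0.2996]
tool_rot: [0.707, 0.707, -0.0, 0.001]
force: [-0.4, 0.5, 0.5]
finger_gap: 0.501
gripper_force: 0.0
tin 566 [254. 158.] [655.   28.6] [61.6 62.9] [0.0755 0.0785 0.0809]
tin 567 [215. 161.] [651.  120.7] [62.4 62.1] [0.0757 0.0784 0.081 ]
tin 4187 [329. 190.] [ 577.9 -175.5] [145.7 284.7] [0.0713 0.0773 0.0804]
tin 575 [107. 196.] [572.3 373.7] [61.8 63. ] [0.0748 0.0776 0.0803]
tin 604 [104. 257.] [431.3 376. ] [61.8 61.7] [0.0752 0.0779 0.0803]
goods plate z mode 0.0775 0.0782 1705
weights plate z mode 0.1215 0.1224 1030
brass 26 [382. 142.] [ 0.6921 -0.28  ] [ 691.6 -280.8] [22.6  6.9] [0.0519 0.0569 0.0625]
brass 289 [424. 178.] [ 0.579  -0.3385] [ 497.9 -186.5] [ 40.5 396.4] [0.1503 0.1536 0.1893]
brass 41 [374. 249.] [ 0.4337 -0.2432] [ 434.  -243.3] [13.9 14.1] [0.0706 0.0745 0.0768]
brass 40 [340. 252.] [ 0.4273 -0.1616] [412.7 -95.9] [ 14.4 157.9] [0.0712 0.0736 0.0769]
dp [ 0.0582 -0.0374  0.3546] psi 89.99 tcp [ 0.4529 -0.2718  0.2994] t 30.3333
```

Still on the stop with 400 g, so the tin weighs over 578 g. The 200 g weight goes on next.

```bash
python3 -m crank '[{"dp":[0.058,-0.037,0],"delta_rot":[0,0,0],"fingers":0},{"dp":[0,0,0.075],"delta_rot":[0,0,0],"fingers":0},{"dp":[0,0,0.075],"delta_rot":[0,0,0],"fingers":0},{"dp":[0,0,0.05],"delta_rot":[0,0,0],"fingers":0},{"dp":[0,0,0],"delta_rot":[0,0,0],"fingers":0},{"dp":[0,0,0],"delta_rot":[0,0,0],"fingers":0}]' ; python3 -c "
from h import *
plates('a17');go(.434,-.2433,.122)"
```

```text
t: 30.83
tcp_pos: [0.4335, -0.2419, 0.198]
tool_rot: [0.707, 0.707, -0.0, -0.001]
force: [0.3, -1.4, 0.3]
finger_gap: 0.501
gripper_force: 0.0
tin 567 [254. 158.] [654.9  28.6] [61.6 63. ] [0.0757 0.0785 0.0808]
tin 564 [215. 161.] [651.  120.9] [61.9 62. ] [0.0757 0.0785 0.0813]
tin 4060 [329. 189.] [ 577.3 -178.3] [146.2 291.2] [0.0713 0.0774 0.0804]
tin 573 [107. 196.] [572.3 374.1] [61.3 61.7] [0.075  0.0778 0.0802]
tin 602 [104. 257.] [431.2 376.4] [62.2 61.6] [0.0754 0.0779 0.0804]
goods plate z mode 0.077 0.0782 1707
weights plate z mode 0.122 0.1225 2208
brass 25 [381. 142.] [ 0.6919 -0.2794] [ 692.  -279.9] [20.9  6.2] [0.0515 0.0576 0.0618]
brass 283 [424. 177.] [ 0.5816 -0.3415] [ 482.7 -195.9] [ 40.1 396.7] [0.1502 0.1536 0.1894]
dp [-0.0016 -0.0004  0.1545] psi 89.99 tcp [ 0.4342 -0.2425  0.1992] t 30.8833
```

```bash
python3 -m crank '[{"dp":[-0.001,0,0.076],"delta_rot":[0,0,0],"fingers":0},{"dp":[0,0,0.076],"delta_rot":[0,0,0],"fingers":0},{"dp":[0,0,0],"delta_rot":[0,0,0],"fingers":0},{"dp":[0,0,0],"delta_rot":[0,0,0],"fingers":-1},{"dp":[0,0,0],"delta_rot":[0,0,0],"fingers":-1},{"dp":[0,0,0],"delta_rot":[0,0,0],"fingers":-1},{"dp":[0,0,0],"delta_rot":[0,0,0],"fingers":-1},{"dp":[0,0,0],"delta_rot":[0,0,0],"fingers":-1}]' 40; python3 -m crank '[{"dp":[0,0,-0.05],"delta_rot":[0,0,0],"fingers":-1},{"dp":[0,0,-0.08],"delta_rot":[0,0,0],"fingers":-1},{"dp":[0,0,-0.08],"delta_rot":[0,0,0],"fingers":-1},{"dp":[0,0,-0.08],"delta_rot":[0,0,0],"fingers":-1},{"dp":[-0.077,0,0],"delta_rot":[0,0,0],"fingers":-1},{"dp":[-0.077,0,0],"delta_rot":[0,0,0],"fingers":-1},{"dp":[-0.077,0,0],"delta_rot":[0,0,0],"fingers":-1},{"dp":[-0.075,0,0],"delta_rot":[0,0,0],"fingers":-1},{"dp":[0,0,0],"delta_rot":[0,0,0],"fingers":-1},{"dp":[0,0,0],"delta_rot":[0,0,0],"fingers":-1}]'; python3 -c "
from h import *
go(.586,-.396,.244)"
```

```text
t: 31.55
tcp_pos: [0.4344, -0.2427, 0.1256]
tool_rot: [0.707, 0.707, 0.0, 0.003]
force: [0.2, -0.1, 6.3]
finger_gap: 0.165
gripper_force: 39.7
t: 32.38
tcp_pos: [0.4328, -0.3969, 0.2689]
tool_rot: [0.708, 0.706, -0.0, 0.001]
force: [-0.7, 1.0, -2.7]
finger_gap: 0.163
gripper_force: 39.6
dp [0.0027 0.3062 0.0502] psi 89.84 tcp [ 0.4328 -0.3969  0.2689] t 32.3833
```

```bash
python3 -m crank '[{"dp":[0.002,0.076,0],"delta_rot":[0,0,0],"fingers":-1},{"dp":[0,0.076,0],"delta_rot":[0,0,0],"fingers":-1},{"dp":[0,0.076,0],"delta_rot":[0,0,0],"fingers":-1},{"dp":[0,0.076,0],"delta_rot":[0,0,0],"fingers":-1},{"dp":[0,0,0],"delta_rot":[0,0,0],"fingers":-1},{"dp":[0,0,0.025],"delta_rot":[0,0,0],"fingers":-1},{"dp":[0,0,0.022],"delta_rot":[0,0,0],"fingers":-1},{"dp":[0,0,0],"delta_rot":[0,0,0],"fingers":-1},{"dp":[0,0,0],"delta_rot":[0,0,0],"fingers":-1}]';python3 -m crank '[{"dp":[0,0,0.007],"delta_rot":[0,0,0],"fingers":-1},{"dp":[0,0,0],"delta_rot":[0,0,0],"fingers":-1},{"dp":[0,0,0],"delta_rot":[0,0,0],"fingers":-1},{"dp":[0,0,0],"delta_rot":[0,0,0],"fingers":-1}]'
```

```text
t: 33.13
tcp_pos: [0.5832, -0.3928, 0.2427]
tool_rot: [0.707, 0.707, -0.0, -0.003]
force: [-0.0, -0.1, -1.8]
finger_gap: 0.166
gripper_force: 39.8
t: 33.47
tcp_pos: [0.5851, -0.3942, 0.2415]
tool_rot: [0.707, 0.707, -0.0, 0.0]
force: [-0.6, -0.5, -2.4]
finger_gap: 0.159
gripper_force: 39.9
```

```bash
python3 -m crank '[{"dp":[0,0,0.004],"delta_rot":[0,0,0],"fingers":-1},{"dp":[0,0,0],"delta_rot":[0,0,0],"fingers":-1},{"dp":[0,0,0],"delta_rot":[0,0,0],"fingers":-1},{"dp":[0,0,0],"delta_rot":[0,0,0],"fingers":-1}]';python3 -c "
from h import *
p,d,W=shot('scene','a18s');cv2.imwrite('pics/a18c.png',cv2.resize(p[180:330,80:290],(800,571))[:,:,::-1])"
```

```text
t: 33.8
tcp_pos: [0.5853, -0.3938, 0.239]
tool_rot: [0.707, 0.707, -0.0, -0.0]
force: [0.1, -0.0, -1.5]
finger_gap: 0.163
gripper_force: 40.0
```

View pics/a18c.png

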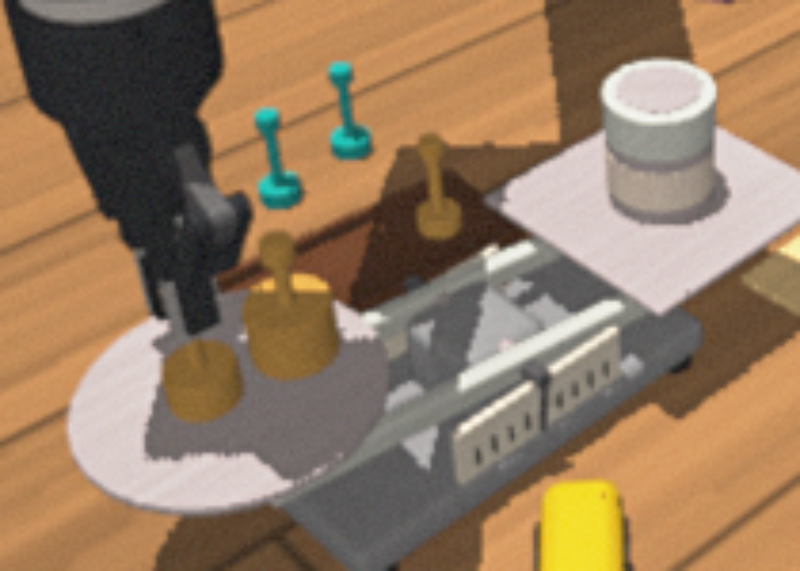

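The 200 g weight stands on the plate at (200,380) beside the 400 g. I release, rise and read the beam.

```bash
python3 -m crank '[{"dp":[0,0,0],"delta_rot":[0,0,0],"fingers":-0.3},{"dp":[0,0,0],"delta_rot":[0,0,0],"fingers":-0.3},{"dp":[0,0,0],"delta_rot":[0,0,0],"fingers":-0.3},{"dp":[0,0,-0.06],"delta_rot":[0,0,0],"fingers":-0.3},{"dp":[0,0,-0.07],"delta_rot":[0,0,0],"fingers":0},{"dp":[0.061,-0.042,0],"delta_rot":[0,0,0],"fingers":0},{"dp":[0.066,-0.045,0],"delta_rot":[0,0,0],"fingers":0},{"dp":[0.066,-0.045,0],"delta_rot":[0,0,0],"fingers":0},{"dp":[0.066,-0.045,0],"delta_rot":[0,0,0],"fingers":0},{"dp":[0.066,-0.045,0],"delta_rot":[0,0,0],"fingers":0},{"dp":[0.066,-0.045,0],"delta_rot":[0,0,0],"fingers":0},{"dp":[0.066,-0.045,0],"delta_rot":[0,0,0],"fingers":0}]' ; python3 -m crank '[{"dp":[0,0,0],"delta_rot":[0,0,0],"fingers":0},{"dp":[0,0,0],"delta_rot":[0,0,0],"fingers":0},{"dp":[0,0,0],"delta_rot":[0,0,0],"fingers":0},{"dp":[0,0,0],"delta_rot":[0,0,0],"fingers":0},{"dp":[0,0,0],"delta_rot":[0,0,0],"fingers":0},{"dp":[0,0,0],"delta_rot":[0,0,0],"fingers":0},{"dp":[0,0,0],"delta_rot":[0,0,0],"fingers":0},{"dp":[0,0,0],"delta_rot":[0,0,0],"fingers":0}]'; python3 -c "
from h import *
plates('a19');go(.4285,-.165,.122)"
```

```text
t: 34.85
tcp_pos: [0.4282, -0.164, 0.3045]
tool_rot: [0.707, 0.707, 0.0, 0.001]
force: [0.3, 0.4, -0.7]
finger_gap: 0.5
gripper_force: 0.0
t: 35.52
tcp_pos: [0.4295, -0.1658, 0.3038]
tool_rot: [0.707, 0.707, 0.0, -0.0]
force: [-0.3, 1.0, 0.2]
finger_gap: 0.497
gripper_force: 0.0
tin 560 [254. 158.] [654.6  29.6] [62.9 62.2] [0.0758 0.0783 0.0809]
tin 568 [215. 161.] [650.5 120.4] [61.7 62.1] [0.0754 0.0785 0.0811]
tin 869 [376. 182.] [ 581.3 -258.4] [ 84.7 153.6] [0.0699 0.0733 0.0762]
tin 572 [107. 196.] [572.6 374.8] [63.  61.6] [0.075  0.0777 0.0802]
tin 602 [104. 257.] [431.3 375.7] [61.8 61. ] [0.0756 0.078  0.0804]
goods plate z mode 0.0985 0.0987 1738
weights plate z mode 0.1015 0.1017 1876
brass 28 [381. 142.] [ 0.6918 -0.2791] [ 691.9 -278.9] [22.7  6.8] [0.0512 0.0573 0.0619]
brass 276 [422. 179.] [ 0.5822 -0.345 ] [ 582.6 -351.2] [48.7 40.5] [0.1293 0.1331 0.1681]
brass 196 [442. 179.] [ 0.582 -0.391] [ 582.4 -391.4] [31.1 27.4] [0.1201 0.1234 0.1696]
dp [ 0.0013 -0.0018  0.3636] psi 90.0 tcp [ 0.4294 -0.1657  0.3038] t 35.5667
```

```bash
python3 -m crank '[{"dp":[0,-0.03,-0.06],"delta_rot":[0,0,0],"fingers":1},{"dp":[0,0,-0.06],"delta_rot":[0,0,0],"fingers":1},{"dp":[0,0,0],"delta_rot":[0,0,0],"fingers":1},{"dp":[0,0,0],"delta_rot":[0,0,0],"fingers":1},{"dp":[0,0,0],"delta_rot":[0,0,0],"fingers":1},{"dp":[0,0,0],"delta_rot":[0,0,0],"fingers":1},{"dp":[0,0,0],"delta_rot":[0,0,0],"fingers":1},{"dp":[0,0,0],"delta_rot":[0,0,0],"fingers":1},{"dp":[0,0,0],"delta_rot":[0,0,0],"fingers":1},{"dp":[0,0,0],"delta_rot":[0,0,0],"fingers":1},{"dp":[0,0,0],"delta_rot":[0,0,0],"fingers":1},{"dp":[0,0,0],"delta_rot":[0,0,0],"fingers":1}]'; python3 -c "
from h import *
plates('a20');p,d,W=shot('scene','a20s')"
```

```text
t: 36.57
tcp_pos: [0.4143, -0.1654, 0.3639]
tool_rot: [0.707, 0.707, -0.0, -0.0]
force: [0.9, -0.6, -0.4]
finger_gap: 1.003
gripper_force: 0.0
tin 565 [254. 158.] [654.3  29.2] [61.7 62.6] [0.0757 0.0783 0.0809]
tin 565 [215. 161.] [650.4 120.6] [61.6 62.1] [0.0756 0.0784 0.0809]
tin 916 [369. 183.] [ 581.4 -253.9] [ 84.4 144.6] [0.0699 0.073  0.0758]
tin 571 [107. 196.] [572.2 373.2] [62.8 61.8] [0.0751 0.0777 0.0803]
tin 601 [104. 257.] [431.2 376.4] [61.1 61.6] [0.0755 0.078  0.0805]
goods plate z mode 0.0985 0.0988 1731
weights plate z mode 0.1015 0.1018 1872
brass 26 [381. 142.] [ 0.6917 -0.2793] [ 691.5 -279.8] [21.5  6.2] [0.0522 0.0583 0.0623]
brass 275 [422. 179.] [ 0.5822 -0.345 ] [ 582.5 -353.3] [50.6 38.9] [0.1292 0.1332 0.1678]
brass 196 [442. 179.] [ 0.5811 -0.3892] [ 495.1 -208.9] [ 31.  432.3] [0.1196 0.1232 0.1694]
```

View pics/a20s.png

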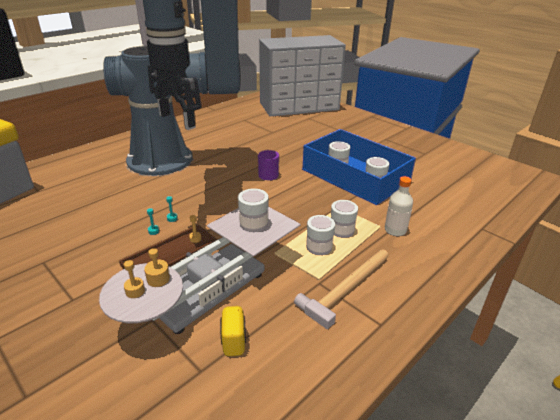

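The final view shows 400 g and 200 g on the round plate at (150,275), with the tin on the square plate at (253,210). The beam has settled within about 0.01 rad of level, and the 100 g weight stands in the tray at (195,230). Two tins are on the board, two in the tote, and the bystanders are in place.

```bash
python3 -c "
from station import manip
print(manip.sign_off())"
```

```text
the job is handed in; nothing more can be done
None
```

The job is handed in: the two empty tins stand in the tote, two full tins stand on the board, and the third full tin balances 400 g + 200 g (settled about 0.01 rad, roughly 12 g, heavy on the tin's side), with the 100 g weight left in its tray.

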